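# Right the knocked-over flux bottles and clear the bench

### The job

The flux bottles on this electronics bench have been knocked over: pick up the amber one with the red cap and hold it upside down for two seconds to mix it, then stand it, and every white bottle too, upright on the blue spill mat. Open the cabinet drawer, put every aluminium module from the bench into it and push it fully shut again. Leave the wire spool, the yellow tin and the screwdriver where they are.

Things in the scene. Friction and masses are not known exactly. Their poses are not given: they have to be found in the camera images.
- flux_amber: Dark amber square bottle with label, closed, round red cap 26 mm across; 120 mm long, 160 g. Own x axis runs base to cap; origin on it, 50 mm from the base (22 mm above the bench as it lies on a flat side). Flat-sided body, 44 x 44 mm, sides facing own +-y and +-z, spans x -50 to +36 mm; cap +46 to +70.
- flux_white1: Milky white square bottle with label, closed, round blue cap 26 mm across; 120 mm long, 160 g. Own x axis runs base to cap; origin on it, 50 mm from the base (22 mm above the bench as it lies on a flat side). Flat-sided body, 44 x 44 mm, sides facing own +-y and +-z, spans x -50 to +36 mm; cap +46 to +70. May be absent.
- flux_white2: Milky white square bottle with label, closed, round blue cap 26 mm across; 120 mm long, 160 g. Own x axis runs base to cap; origin on it, 50 mm from the base (22 mm above the bench as it lies on a flat side). Flat-sided body, 44 x 44 mm, sides facing own +-y and +-z, spans x -50 to +36 mm; cap +46 to +70. May be absent.
- module1: aluminium electronics module, a flat-sided metal block 60 x 36 x 28 mm (x, y, z) with a green panel on top and a brass stub (8 mm across, 10 mm long) at the middle of each x end; 120 g; origin at the centre of its underside, z up. May be absent.
- module2: a second module, the same. May be absent.
- mat: blue spill mat fixed on the bench, 140 x 300 mm (x, y), 4 mm thick; origin at the centre of its underside, z up.
- cab: low grey instrument cabinet fixed on the bench, 250 x 300 x 100 mm (x, y, z), with one white-fronted drawer that slides out along its -x, towards the robot; origin at the centre of its underside.
- drawer_floor (a point): point on the drawer floor, 22 mm above the bench, axes as the cabinet's. Inside, the drawer spans x -62 to +142, y -129 to +129 mm about it; walls 56 mm above the floor, front panel 67 mm. Pulled out by d mm, the part from x = -62 to d - 69 is open from above; the rest is under the cabinet top, 66 mm above the floor. Moves with the drawer.
- cab_drawer0_handle (a point): centre of the drawer's steel bar handle, 120 mm long along the cabinet's y, 35 mm in front of the drawer front and 62 mm above the bench; moves with the drawer.
- cab_drawer0 (a joint): how far the drawer is pulled out, in m: 0 is fully shut; grows as it opens (at most 0.174).
- wire_spool: copper wire spool, 60 mm across, 48 mm tall; not to be disturbed. Origin at the centre of its underside.
- flux_tin: round yellow tin, 68 mm across, 24 mm tall; not to be disturbed. Origin at the centre of its underside.
- driver: screwdriver with a blue handle, about 180 mm long, lying on the bench; origin near its middle; not to be disturbed.
Things that resemble listed ones, but are neither listed nor needed, are in the scene too. What is shaped like the flux_white1 but turquoise is not meant.

How it is judged:
By the outcome, as a careful person would: the job done as asked, in the order asked, and still so for the second after the job is handed in, with the robot touching nothing.
Of flux_white1, flux_white2, module1, module2 only 3 to 4 are there at a start; the rules pass over those that are not, and their reading is None.
At some moment in a run one of flux_amber, flux_white1, flux_white2, module1, module2 may be knocked a few centimetres aside while the robot is not near it.
It also fails if it takes over 210 s, if anything falls off the work surface, if the arm or the gripper's body presses on something with over 40 N, if the wrist force passes 120 N, or if a joint passes its speed limit or range.

### The arm

A 7-joint arm with a two-finger parallel gripper is mounted at the origin on the work surface. World frame = base frame: x ahead of the robot, y to its left, z up, the work surface at z = 0. Lengths are in m, angles in rad, forces in N, time in s.
With the tool pointing down it reaches from about 0.35 to 0.9 m from the base axis. Payload 8.1 kg.
Tool frame: the origin (TCP) lies at the very end of the fingers, on their centre line; the grasp point (between the pads) lies 19 mm behind it; z points along the fingers, y is the line along which they close (so a half turn about z gives the same grasp; the last joint's range is limited). The gripper opens to 85 mm and grips with 20 to 120 N. Pads are 22 mm wide; open, the fingers measure 114 mm over their backs; the gripper's body (76 mm by 85 mm) begins 54 mm behind the grasp point. The pads swing forward as they close: fully open they stand 13 mm farther back than shut.
Start: joints at [1.114, 0.434, 0.025, 1.573, -0.012, 1.134, -0.075], TCP at [0.217, -0.586, 0.231] pointing down, gripper open.
Joint ranges: [-2.62, 2.62], [-0.44, 2.09], [-1.27, 1.32], [0.08, 2.57], [-1.32, 4.46], [0.12, 2], [-2.74, 2.74]. Speed limits (rad/s): [2.22, 2.22, 3.01, 3.01, 3.14, 3.14, 3.14].

### API

Orientations are given as a unit quaternion [w, x, y, z].
In Python, from plant import ctrl gives the robot as it stands. The module is installed in compiled form; this text tells all that it offers.
- The arm moves only by the shell command python3 -m creep 'ROWS' [FORCE]. ROWS is JSON, a list of rows, each a list of 3 entries, a list of its own where there are three numbers: the shift along the tool's x, y, z in units of 0.15 m (1.0 is 0.15 m), then the turn, a rotation vector about the tool's x, y, z in units of 0.5 rad (1.0 is 0.5 rad), then the finger opening in mm, from 0 to 85.4. A call has 1 to 20 rows; each row is the pose to reach, as a shift and turn from the pose commanded when the call began, along the tool's axes at that moment; what a row does not reach only later rows make up. A row lasts 1/12 s, in which the tool goes at most 41.7 mm and 7.16 degrees, less where a joint would pass 70% of its speed; a pose out of reach is approached as far as the arm can. A call with a number of a shift or a turn outside -1 to 1 is refused whole. A call with a gripper value outside its range is refused whole. The fingers move at their own pace and stop on an object; FORCE is the grip in N (left out, the last holds). Time passes only in rows, so rows that repeat a pose let the fingers close. It gives the time, the measured TCP pose, the force, the opening and the grip force at its end, in the units of the state.
- ctrl.observe(): the state, without advancing time (a new reading comes with each control period).
- ctrl.snapshot(name): name is "side" or "top" or "wrist"; returns a dict with "frame" (400x640x3 uint8, blue, green, red), "fx", "fy", "cx", "cy" (pixels), "view" (4x4, takes a point from world to camera coordinates). Camera axes: x right, y down, z forward; pixel columns grow to the right and rows downward; lengths in m; the calibration is good to about 2 mm. A picture is of the moment at which its call begins. There is no depth.
- ctrl.hand_in(): hands the job in; it is judged then, once.
Trained networks look in the newest picture that a camera, given by its name, has taken for a name from the list of things; names that differ only in an ending like _2 or _b are one class to them, and where a whole thing is asked for, a point or a joint stands for the part that bears it (a point fixed in the world has none). Each returns a list of dicts, best first, with "conf" (0 to 1); they miss things now and then, are a little off and sometimes report something else, mostly with a low value. They report only what shows in the picture. A call takes as long as a camera call. They do not tell look-alikes from the thing itself.
- ctrl.spot_in(thing, camera): "extent" ([left, top, right, bottom] as shares, 0 to 1, of the picture: columns of its width, rows of its height, round what is visible of it).
- ctrl.silhouettes(thing, camera): "region" (400x640 bool, what is visible of it) and "extent" ([left, top, right, bottom] as shares, 0 to 1, of the picture: columns of its width, rows of its height, round what is visible of it).
- ctrl.landmark_of(thing, camera): "centre" ([column, row] as shares, 0 to 1, of the picture: columns of its width, rows of its height: a listed point, or the origin of a listed thing).
The state is a dict: "time_s": time; "qpos": joint angles; "dq": joint speeds; "tau": joint torques, N m; "tool_pos": TCP position; "tcp_rot": TCP orientation; "contact_force": force on the tool from outside, world axes, zero at the start; "wrist_torque": the same for the moment, N m; "grip_width": finger opening in m; "finger_force": force on a finger pad.
Only numpy, scipy, OpenCV 4.12 (cv2) and the standard library are available. Lean on these libraries where they do the work, as an engineer would, in place of code of your own. Each camera call takes 0.05 s, during which the arm holds its last target. There are 200 camera calls.

## Working session

There is one attempt and no reset: what is moved stays moved. The work goes in short steps, Python scripts to look and compute and a shell command to move; the robot and the scene stay as the last step left them, time stands still between calls to the robot, and variables do not carry over. Pictures are saved under pics/ and viewed, at most 14 in all, crops included, and the job is handed in when it is done.

```bash
mkdir -p pics; cat > h.py <<'E'
import numpy as np, cv2
from plant import ctrl
from scipy.spatial.transform import Rotation as R
def snap(c,fn=None):
    s=ctrl.snapshot(c)
    if fn: cv2.imwrite('pics/'+fn,s['frame'])
    return s
def ray(s,u,v):
    V=np.array(s['view']);Rm=V[:3,:3];t=V[:3,3]
    o=-Rm.T@t; d=Rm.T@np.array([(u-s['cx'])/s['fx'],(v-s['cy'])/s['fy'],1]); return o,d
def atz(s,u,v,z):
    o,d=ray(s,u,v); return o+d*(z-o[2])/d[2]
def proj(s,p):
    V=np.array(s['view']);c=V[:3,:3]@np.array(p)+V[:3,3]
    return np.array([s['fx']*c[0]/c[2]+s['cx'],s['fy']*c[1]/c[2]+s['cy']])
def rot():
    q=ctrl.observe()['tcp_rot']; return R.from_quat([q[1],q[2],q[3],q[0]])
E
python3 - <<'E'
from h import *
o=ctrl.observe();print(o['time_s'],o['tool_pos'],rot().as_matrix().round(3))
for c in ['top','side']:
    s=snap(c,c+'0.png'); print(c,-np.array(s['view'])[:3,:3].T@np.array(s['view'])[:3,3],np.array(s['view'])[:3,:3].round(2).tolist())
    for n,z in [('flux_amber',.022),('flux_white1',.022),('module1',0),('mat',0),('cab',0),('drawer_floor',.022),('cab_drawer0_handle',.062),('wire_spool',0),('flux_tin',0),('driver',.01)]:
        for l in ctrl.landmark_of(n,c)[:5]:
            u,v=l['centre'][0]*640,l['centre'][1]*400
            print(n,round(l['conf'],2),int(u),int(v),atz(s,u,v,z).round(3))
E
```

```text
0.0 [ 0.21632166 -0.58585346  0.23053203] [[ 0.938  0.346 -0.001]
 [ 0.346 -0.938  0.001]
 [-0.    -0.002 -1.   ]]
top [ 0.32358123 -0.04230052  1.22211164] [[0.01, -1.0, -0.0], [-0.99, -0.01, -0.16], [0.16, 0.0, -0.99]]
flux_amber 0.71 300 226 [0.427 0.018 0.022]
flux_white1 0.7 398 226 [ 0.43  -0.29   0.022]
flux_white1 0.66 350 221 [ 0.444 -0.14   0.022]
flux_white1 0.65 258 262 [0.313 0.146 0.022]
module1 0.68 433 213 [ 0.477 -0.41   0.   ]
module1 0.59 422 175 [ 0.6   -0.377  0.   ]
mat 0.83 353 166 [ 0.629 -0.152  0.   ]
mat 0.21 353 222 [ 0.442 -0.15   0.   ]
cab 0.62 207 140 [0.708 0.332 0.   ]
drawer_floor 0.91 205 157 [0.646 0.329 0.022]
cab_drawer0_handle 0.57 193 189 [0.533 0.349 0.062]
wire_spool 0.54 301 118 [0.79  0.024 0.   ]
flux_tin 0.68 421 179 [ 0.587 -0.374  0.   ]
flux_tin 0.56 350 122 [ 0.778 -0.141  0.   ]
driver 0.58 425 274 [ 0.282 -0.375  0.01 ]
side [0.32266223 1.04701462 0.73889303] [[-0.98, -0.2, 0.0], [-0.11, 0.51, -0.85], [0.16, -0.83, -0.53]]
flux_amber 0.75 342 226 [0.436 0.028 0.022]
flux_white1 0.9 382 257 [0.315 0.15  0.022]
flux_white1 0.77 348 198 [ 0.44  -0.133  0.022]
flux_white1 0.69 292 194 [ 0.624 -0.119  0.022]
flux_white1 0.68 355 170 [ 0.441 -0.333  0.022]
module1 0.66 347 169 [ 0.475 -0.38   0.   ]
module1 0.58 312 169 [ 0.605 -0.349  0.   ]
mat 0.83 291 198 [ 0.633 -0.128  0.   ]
cab 0.56 214 291 [0.71  0.338 0.   ]
drawer_floor 0.9 236 287 [0.654 0.334 0.022]
cab_drawer0_handle 0.81 284 283 [0.531 0.34  0.062]
wire_spool 0.65 402 173 [ 0.271 -0.392  0.   ]
wire_spool 0.6 228 220 [0.791 0.036 0.   ]
flux_tin 0.66 253 196 [ 0.759 -0.116  0.   ]
flux_tin 0.61 213 288 [0.719 0.326 0.   ]
flux_tin 0.3 400 175 [ 0.277 -0.372  0.   ]
driver 0.69 399 176 [ 0.281 -0.347  0.01 ]
```

View pics/top0.png

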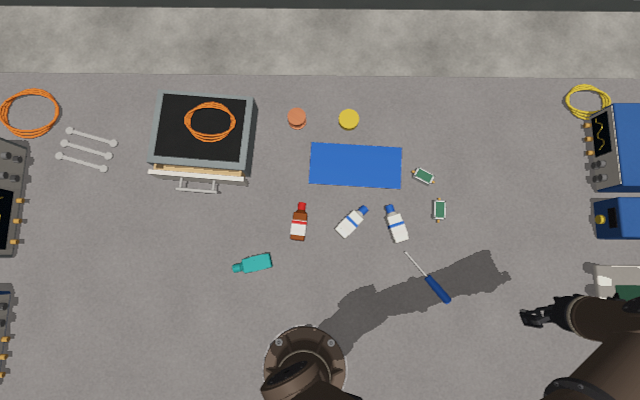

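```bash
python3 -c "
import cv2
a=cv2.imread('pics/top0.png')[100:300,170:470];cv2.imwrite('pics/c0.png',cv2.resize(a,(800,533),interpolation=cv2.INTER_CUBIC))"
```

```text
(no output)
```

View pics/c0.png

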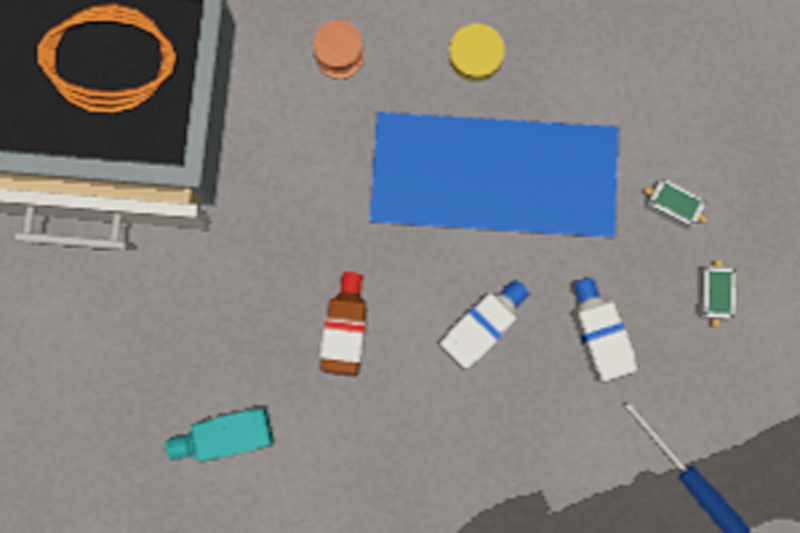

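The scene, in top-view pixels:
- **Amber bottle:** the red-capped one is at (299,222).
- **White bottles:** blue-capped at (351,220) and (397,225).
- **Look-alike:** the turquoise bottle at (253,263) is not meant.
- **Modules:** at (424,176) and (440,210).
- **Leave in place:** spool (297,118), yellow tin (349,119) and screwdriver (427,275).
- **Drawer:** the front is at (197,173) and its handle at (197,188).

The close crop confirms the amber bottle by its red cap and label. Next I move the wrist camera over the bottles.

```bash
cat >> h.py <<'E'
def to(p=None,Rt=None):
    """print shift (units, in current tool axes) and rotvec (units) to target"""
    o=ctrl.observe();r=rot()
    if p is not None: print('shift',(r.inv().apply(np.array(p)-o['tool_pos'])/.15).round(3))
    if Rt is not None: print('turn',((r.inv()*Rt).as_rotvec()/.5).round(3))
def tool(zdir,ydir):
    z=np.array(zdir,float);z/=np.linalg.norm(z);y=np.array(ydir,float);y-=z*(y@z);y/=np.linalg.norm(y)
    return R.from_matrix(np.c_[np.cross(y,z),y,z])
def st():
    o=ctrl.observe();print('t',round(o['time_s'],2),'tcp',np.round(o['tool_pos'],4),'q',np.round(o['qpos'],2),'F',np.round(o['contact_force'],1),'w',round(o['grip_width'],4),'g',np.round(o['finger_force'],1))
    print(rot().as_matrix().round(3).tolist())
E
python3 -c "
from h import *
to([.40,-.12,.38],tool([0,0,-1],[0,-1,0]))"
```

```text
shift [ 2.224 -2.493 -0.991]
turn [ 0.    -0.     0.707]
```

```bash
for i in 1; do
python3 -m creep '[[[0.75,-0.83,-0.5],[0,0,0],85],[[0.75,-0.83,-0.5],[0,0,0],85],[[0.75,-0.83,-0.5],[0,0,0],85],[[0.75,-0.83,-0.5],[0,0,0],85],[[0.75,-0.83,-0.5],[0,0,0],85],[[0.75,-0.83,-0.5],[0,0,0],85]]' | tail -3
python3 -m creep '[[[0.75,-0.83,-0.5],[0,0,0],85],[[0.75,-0.83,-0.5],[0,0,0],85],[[0.75,-0.83,-0.5],[0,0,0],85],[[0.75,-0.83,-0.5],[0,0,0],85],[[0.75,-0.83,-0.5],[0,0,0],85],[[0.75,-0.83,-0.5],[0,0,0],85]]' | tail -3
python3 -m creep '[[[0.72,-0.83,0],[0,0,0.707],85],[[0.72,-0.83,0],[0,0,0.707],85],[[0.72,-0.83,0],[0,0,0.707],85],[[0.72,-0.83,0],[0,0,0.707],85],[[0.72,-0.83,0],[0,0,0.707],85],[[0.72,-0.83,0],[0,0,0.707],85],[[0.72,-0.83,0],[0,0,0.707],85]]'; done
python3 - <<'E'
from h import *
st()
s=snap('wrist','w1.png');print(np.array(s['view']).round(3).tolist(),s['fx'])
for n in ['flux_amber','flux_white1']:
    for l in ctrl.silhouettes(n,'wrist'):
        c,_=cv2.findContours(l['region'].astype(np.uint8),0,2);c=max(c,key=cv2.contourArea)
        print(n,round(l['conf'],2),(np.array(l['extent'])*[640,400,640,400]).astype(int))
        p=np.array([atz(s,*q,.022)[:2] for q in c[:,0]],np.float32)
        (cx,cy),wh,a=cv2.minAreaRect(p);print('  rect',round(cx,4),round(cy,4),np.round(wh,4),round(a,1))
    for l in ctrl.landmark_of(n,'wrist'):
        print(n,round(l['conf'],2),atz(s,l['centre'][0]*640,l['centre'][1]*400,.022).round(4))
E
```

```text
contact_force: [-0.3, -0.1, -0.1]
grip_width: 0.085
finger_force: 0.0
contact_force: [0.7, -0.3, 0.2]
grip_width: 0.085
finger_force: 0.0
time_s: 2.68
tool_pos: [0.3997, -0.121, 0.3808]
tcp_rot: [0.0, 1.0, 0.001, -0.0]
contact_force: [-0.9, -1.0, 0.4]
grip_width: 0.0849
finger_force: 0.0
t 2.68 tcp [ 0.3997 -0.121   0.3808] q [ 0.52  0.01 -0.35  1.75  0.01  1.38 -1.4 ] F [-0.9 -1.   0.4] w 0.0849 g 0.0
[[1.0, 0.001, -0.001], [0.001, -1.0, -0.0], [-0.001, 0.0, -1.0]]
[[0.001, -1.0, -0.0, -0.121], [-0.951, -0.001, 0.308, 0.294], [-0.308, 0.0, -0.951, 0.646], [0.0, 0.0, 0.0, 1.0]] 295.34924390530637
flux_amber 0.92 [217  86 251 165]
  rect 0.4436 0.0244 [0.0556 0.124 ] 83.9
flux_amber 0.95 [0.436  0.0264 0.022 ]
flux_white1 0.73 [217  84 254 167]
  rect 0.4433 0.0255 [0.0571 0.1247] 84.2
flux_white1 0.69 [399  93 441 169]
  rect 0.4408 -0.2782 [0.1267 0.0575] 19.4
flux_white1 0.62 [300  93 369 161]
  rect 0.4468 -0.1441 [0.0488 0.1234] 45.3
flux_white1 0.61 [124 183 198 224]
  rect 0.3083 0.1675 [0.0529 0.1374] 14.0
flux_white1 0.9 [ 0.4259 -0.2827  0.022 ]
flux_white1 0.87 [0.3063 0.1598 0.022 ]
flux_white1 0.6 [ 0.4422 -0.14    0.022 ]
```

View pics/w1.png

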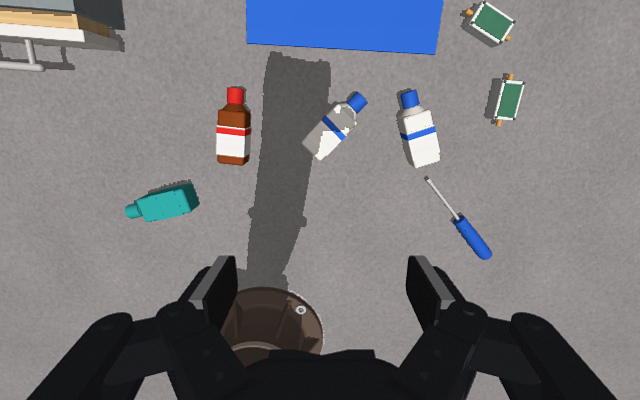

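The wrist picture shows the amber bottle at (234,125), the whites at (335,125) and (420,130), and the turquoise one at (163,203). The drawer sits slightly ajar at top left. I'll fit the bottle model to the masks for exact poses.

```bash
cat >> h.py <<'E'
from scipy.optimize import minimize
a=np.linspace(0,2*np.pi,16,endpoint=False)
BODY=np.array([[x,y,z] for x in(-.05,.036) for y in(-.022,.022) for z in(-.022,.022)])
CAP=np.array([[x,.013*np.cos(t),.013*np.sin(t)] for x in(.046,.07) for t in a])
MOD=[np.array([[x,y,z] for x in(-.03,.03) for y in(-.018,.018) for z in(0,.028)])]
def fit(s,reg,p0,parts=[BODY,CAP],z=.022):
    ys,xs=np.where(reg);M=4
    x0,y0,x1,y1=xs.min()-15,ys.min()-15,xs.max()+15,ys.max()+15
    pad=cv2.copyMakeBorder(reg.astype(np.uint8),20,20,20,20,0)[y0+20:y1+20,x0+20:x1+20]
    ref=cv2.resize(pad,None,fx=M,fy=M,interpolation=cv2.INTER_LINEAR)
    def cost(p):
        c,sn=np.cos(p[2]),np.sin(p[2]);im=np.zeros_like(ref)
        for P in parts:
            W=P@np.array([[c,-sn,0],[sn,c,0],[0,0,1]]).T+[p[0],p[1],z]
            uv=np.array([(proj(s,w)+.5-[x0,y0])*M for w in W],np.float32)
            cv2.fillConvexPoly(im,cv2.convexHull(uv.round().astype(np.int32)),1)
        return 1-(im&ref).sum()/max(1,(im|ref).sum())
    best=None
    for dy in (-.2,0,.2):
        r=minimize(cost,[p0[0],p0[1],p0[2]+dy],method='Nelder-Mead',options=dict(initial_simplex=np.array(p0)+[0,0,dy]+np.array([[0,0,0],[.012,0,0],[0,.012,0],[0,0,.15]]),xatol=2e-4,fatol=1e-4))
        if best is None or r.fun<best.fun: best=r
    return best.x.round(4),round(1-best.fun,3)
def find(thing,cam,guesses,parts=[BODY,CAP],z=.022,s=None):
    s=s or snap(cam)
    L=ctrl.silhouettes(thing,cam)
    for g in guesses:
        uv=proj(s,[g[0],g[1],z])
        for l in L:
            e=np.array(l['extent'])*[640,400,640,400]
            if e[0]<uv[0]<e[2] and e[1]<uv[1]<e[3]: print(thing,g,'->',*fit(s,l['region'],g,parts,z),'conf',round(l['conf'],2))
E
python3 - <<'E'
from h import *
s=snap('wrist')
find('flux_amber','wrist',[[.436,.026,-.1]],s=s)
find('flux_white1','wrist',[[.44,-.14,-.78],[.43,-.283,.33]],s=s)
find('module1','wrist',[[.477,-.4,-.1],[.6,-.36,-.6]],MOD,0,s=s)
E
```

```text
flux_amber [0.436, 0.026, -0.1] -> [ 0.4357  0.0251 -0.1128] 0.912 conf 0.77
flux_white1 [0.44, -0.14, -0.78] -> [ 0.4416 -0.1364 -0.7752] 0.908 conf 0.85
flux_white1 [0.43, -0.283, 0.33] -> [ 0.4336 -0.2798  0.3281] 0.92 conf 0.72
module1 [0.477, -0.4, -0.1] -> [ 0.4867 -0.4177 -0.0629] 0.873 conf 0.82
module1 [0.6, -0.36, -0.6] -> [ 0.5952 -0.3723  1.0915] 0.909 conf 0.88
```

```bash
cat >> h.py <<'E'
def grasp(x,y,psi,al,off=.005,gz=.028,up=0):
    al=np.radians(al);xb=np.array([np.cos(psi),np.sin(psi),0])
    z=np.array([0,0,-1])*np.cos(al)-xb*np.sin(al)
    Rt=tool(z,[np.sin(psi),-np.cos(psi),0])
    return np.array([x,y,gz])+xb*off+z*.019-z*up,Rt
E
python3 -c "
from h import *
p,Rt=grasp(.4357,.0251,-.1128,15,up=.1); print(p); to(p,Rt)"
```

```text
[0.46149933 0.02217743 0.10623999]
shift [ 0.413 -0.955  1.834]
turn [ 0.029 -0.523  0.223]
```

```bash

python3 -m creep '[[[0.41,-0.955,0.9],[0.029,-0.523,0.223],85],[[0.41,-0.955,0.9],[0.029,-0.523,0.223],85],[[0.41,-0.955,0.9],[0.029,-0.523,0.223],85],[[0.41,-0.955,0.9],[0.029,-0.523,0.223],85],[[0.41,-0.955,0.9],[0.029,-0.523,0.223],85],[[0.41,-0.955,0.9],[0.029,-0.523,0.223],85],[[0.41,-0.955,0.9],[0.029,-0.523,0.223],85]]' | tail -3
python3 - <<'E'
from h import *
st(); p,Rt=grasp(.4357,.0251,-.1128,15,up=.1); to(p,Rt)
find('flux_amber','wrist',[[.4357,.0251,-.1]])
E
```

```text
contact_force: [0.3, -0.6, 1.3]
grip_width: 0.0852
finger_force: 0.0
t 3.72 tcp [0.4605 0.024  0.2448] q [ 0.23  0.37 -0.47  1.71  0.08  1.35 -1.94] F [ 0.3 -0.6  1.3] w 0.0852 g 0.0
[[0.959, -0.108, -0.26], [-0.104, -0.994, 0.029], [-0.262, -0.0, -0.965]]
shift [0.25  0.012 0.89 ]
turn [0.002 0.007 0.008]
flux_amber [0.4357, 0.0251, -0.1] -> [ 0.4347  0.0252 -0.1229] 0.928 conf 0.95
```

```bash

python3 -m creep '[[[0.25,0.01,0.89],[0,0,0],85],[[0.25,0.01,0.89],[0,0,0],85],[[0.25,0.01,0.89],[0,0,0],85],[[0.25,0.01,0.89],[0,0,0],85],[[0.25,0.01,0.89],[0,0,0],85]]' | tail -3
python3 -m creep '[[[0,0,0.2],[0,0,0],85],[[0,0,0.4],[0,0,0],85],[[0,0,0.55],[0,0,0],85],[[0,0,0.66],[0,0,0],85],[[0,0,0.66],[0,0,0],85],[[0,0,0.66],[0,0,0],40],[[0,0,0.66],[0,0,0],30],[[0,0,0.66],[0,0,0],30],[[0,0,0.66],[0,0,0],30],[[0,0,0.66],[0,0,0],30],[[0,0,0.66],[0,0,0],30],[[0,0,0.66],[0,0,0],30]]' 50
python3 -c "
from h import *
st();p,Rt=grasp(.4357,.0251,-.1128,15);print(p)"
```

```text
contact_force: [-0.4, -0.5, 1.1]
grip_width: 0.0849
finger_force: 0.0
time_s: 5.23
tool_pos: [0.4387, 0.0237, 0.0136]
tcp_rot: [-0.007, 0.99, -0.056, -0.129]
contact_force: [-0.3, -1.6, 10.0]
grip_width: 0.0434
finger_force: 50.3
t 5.23 tcp [0.4387 0.0237 0.0136] q [ 0.17  0.63 -0.41  1.99  0.22  0.83 -2.05] F [-0.3 -1.6 10. ] w 0.0434 g 50.3
[[0.961, -0.112, -0.254], [-0.109, -0.994, 0.029], [-0.256, 0.0, -0.967]]
[0.43578191 0.02509072 0.00964741]
```

```bash

python3 -m creep '[[[0,0,-0.1],[0,0,0],30],[[-0.05,0,-0.3],[0,0,0],30],[[-0.1,0,-0.5],[0,0,0],30],[[-0.2,0,-0.8],[0,0,0],30],[[-0.3,0,-1],[0,0,0],30],[[-0.4,0,-1],[0,0,0],30]]' | tail -1
python3 -m creep '[[[-0.2,0,-0.9],[0,0.2,0],30],[[-0.2,0,-0.9],[0,0.4,0],30],[[-0.2,0,-0.9],[0,0.6,0],30],[[-0.2,0,-0.9],[0,0.9,0],30],[[-0.2,0,-0.9],[0,0.9,0],30],[[-0.2,0,-0.9],[0,0.9,0],30]]' | tail -1
python3 -m creep '[[[0,0,0],[0,0.2,0],30],[[0,0,0],[0,0.4,0],30],[[0,0,0],[0,0.6,0],30],[[0,0,0],[0,0.9,0],30],[[0,0,0],[0,0.9,0],30],[[0,0,0],[0,0.9,0],30]]' | tail -1
python3 -c "
from h import *
st()"
```

```text
finger_force: 51.9
finger_force: 51.9
finger_force: 51.9
t 6.73 tcp [0.4216 0.0247 0.3085] q [ 0.35 -0.31 -0.58  2.33  0.11  0.47 -2.02] F [-0.5  0.6 -1.3] w 0.0431 g 51.9
[[0.8, -0.112, 0.589], [-0.089, -0.994, -0.069], [0.593, 0.003, -0.805]]
```

```bash
cat > fk.py <<'E'
import numpy as np, itertools
from scipy.spatial.transform import Rotation as R
D=[([1.114,.434,.025,1.573,-.012,1.134,-.075],[.2163,-.5859,.2305],[[.938,.346,-.001],[.346,-.938,.001],[0,-.002,-1]]),
([.52,.01,-.35,1.75,.01,1.38,-1.4],[.3997,-.121,.3808],[[1,.001,-.001],[.001,-1,0],[-.001,0,-1]]),
([.23,.37,-.47,1.71,.08,1.35,-1.94],[.4605,.024,.2448],[[.959,-.108,-.26],[-.104,-.994,.029],[-.262,0,-.965]]),
([.17,.63,-.41,1.99,.22,.83,-2.05],[.4387,.0237,.0136],[[.961,-.112,-.254],[-.109,-.994,.029],[-.256,0,-.967]]),
([.35,-.31,-.58,2.33,.11,.47,-2.02],[.4216,.0247,.3085],[[.8,-.112,.589],[-.089,-.994,-.069],[.593,.003,-.805]])]
z=lambda t:R.from_euler('z',t); y=lambda t:R.from_euler('y',t)
def chain(q,s):
    a=z(s[0]*q[0]+s[4]);b=a*y(q[1])*z(s[1]*q[2]);c=b*y(q[3])*z(s[2]*q[4]);e=c*y(q[5]);return a,b,c,e,e*z(s[3]*q[6]+s[5])
def err(s,D=D): return np.concatenate([(chain(q,s)[4].inv()*R.from_matrix(M)).as_rotvec() for q,p,M in D])
if __name__=='__main__':
    from scipy.optimize import least_squares
    for sg in itertools.product([1,-1],repeat=4):
        r=min((least_squares(lambda x:err(list(sg)+list(x)),[u,v]) for u in(0,2,4) for v in(0,1.5,3,4.5)),key=lambda r:r.cost)
        if r.cost<.1:
            s=list(sg)+list(r.x);print(s,r.cost)
            A=[];B=[]
            for q,p,M in D:
                a,b,c,e,_=chain(q,s)
                m=[a.as_matrix()[:,0],[0,0,1]]+[f.as_matrix()[:,i] for f in(b,c,e) for i in(0,2)]
                A.append(np.array(m,float).T);B+=p
            X,res,rk,sv=np.linalg.lstsq(np.vstack(A),B,rcond=None);print(X.round(3),(np.vstack(A)@X-B).round(3),sv.round(2))
E
python3 fk.py
```

```text
[-1, -1, -1, -1, np.float64(-0.007119274988940369), np.float64(1.5654127287927682)] 6.792429320178609e-05
[0.059 0.276 0.021 0.624 0.048 0.396 0.051 0.405] [ 0.049  0.017 -0.013  0.001  0.024 -0.007 -0.     0.013  0.008  0.005
  0.     0.024  0.004  0.002 -0.011] [4.4  4.32 0.99 0.61 0.53 0.47 0.26 0.19]
```

```bash
cat > fk2.py <<'E'
from fk import *
S=[-1,-1,-1,-1,0,np.pi/2]
def cols(q):
    a,b,c,e,_=chain(q,S)
    return np.c_[a.as_matrix(),*[f.as_matrix() for f in(b,c,e)]]
def fitX(D,lam=1e-3):
    A=np.vstack([cols(q) for q,p,M in D]);B=np.concatenate([p for q,p,M in D])
    X=np.linalg.solve(A.T@A+lam**2*np.eye(12),A.T@B);return X,A@X-B
if __name__=='__main__':
    for l in(1e-3,1e-2,3e-2):
        X,r=fitX(D,l);print(X.round(3),r.round(3))
E
python3 fk2.py
```

```text
[-0.009 -0.026  0.283 -0.026  0.051  0.583  0.021 -0.039  0.458 -0.003
 -0.039  0.38 ] [ 0.    -0.    -0.    -0.002 -0.001  0.     0.002  0.001 -0.    -0.001
 -0.001  0.001  0.001  0.001 -0.   ]
[-0.005 -0.031  0.279 -0.017  0.033  0.573  0.014 -0.028  0.448 -0.001
 -0.028  0.373] [ 0.     0.    -0.001 -0.002 -0.002  0.     0.002  0.001 -0.001 -0.001
 -0.001  0.001  0.     0.002 -0.   ]
[ 0.016 -0.056  0.256  0.028 -0.05   0.517 -0.022  0.027  0.396  0.007
  0.027  0.337] [ 0.002  0.002 -0.002 -0.    -0.006  0.001  0.001 -0.002 -0.001 -0.001
  0.001  0.002 -0.     0.005 -0.001]
```

```bash
cat > ik.py <<'E'
from fk2 import *
import json,os
from scipy.optimize import least_squares
LO=np.array([-2.62,-.44,-1.27,.08,-1.32,.12,-2.74])+.06;HI=np.array([2.62,2.09,1.32,2.57,4.46,2,2.74])-.06
DD=D+([tuple(x) for x in map(json.loads,open('log.txt'))] if os.path.exists('log.txt') else [])
X,_r=fitX(DD)
def fk(q): return cols(q)@X,chain(q,S)[4]
def wrist(q): c=cols(q);return c[:,:9]@X[:9]
def ik(p,Rt,q0,n=8,reg=.0):
    rng=np.random.default_rng(0);out=[]
    for i in range(n):
        s=np.clip(q0,LO,HI) if i==0 else rng.uniform(LO,HI)
        f=lambda q:np.r_[(fk(q)[0]-p)*3,(fk(q)[1].inv()*Rt).as_rotvec(),reg*(q-q0)]
        r=least_squares(f,s,bounds=(LO-1e-6,HI+1e-6));
        if np.linalg.norm(r.fun[:6])<.02: out.append(r.x)
    return sorted(out,key=lambda q:np.abs(q-q0).max())
E
cat > plan.py <<'E'
from ik import *
from h import tool
qn=np.array([.35,-.31,-.58,2.33,.11,.47,-2.02])
def td(head,el,up): # tool with x up (up=1) or down
    h=np.radians(head);e=np.radians(el);zz=np.array([np.cos(h)*np.cos(e),np.sin(h)*np.cos(e),np.sin(e)])
    return zz,tool(zz,np.cross([0,0,up],-1*np.array([np.cos(h),np.sin(h),0]))*-1)
for up,el,g in [(1,-15,[.62,-.15,.059]),(-1,15,[.45,-.1,.35])]:
    for head in range(-120,121,30):
        zz,Rt=td(head,el,up); assert np.sign(Rt.as_matrix()[2,0])==up
        L=ik(np.array(g)+.019*zz,Rt,qn,16)
        for q in L[:2]: print(up,head,q.round(2),'wrist',wrist(q).round(3))
E
python3 plan.py
```

```text
Traceback (most recent call last):
  File "plan.py", line 9, in <module>
    zz,Rt=td(head,el,up); assert np.sign(Rt.as_matrix()[2,0])==up
                                 ^^^^^^^^^^^^^^^^^^^^^^^^^^^^^^^^
AssertionError
```

```bash
sed -i 's/np.cross(\[0,0,up\],-1\*np.array(\[np.cos(h),np.sin(h),0\]))\*-1/np.cross([np.cos(h),np.sin(h),0],[0,0,up])/' plan.py; python3 plan.py
```

```text
1 -120 [-0.05  1.23 -0.37  1.39  0.98  1.91  1.79] wrist [0.761 0.173 0.147]
1 -120 [-0.1   1.21 -0.27  1.38  0.93  1.85  1.84] wrist [0.762 0.173 0.145]
1 -90 [ 0.08  1.2  -0.62  1.86  1.44  1.9   1.63] wrist [0.581 0.199 0.153]
1 -90 [-0.02  1.14 -0.47  1.86  1.38  1.76  1.66] wrist [0.581 0.199 0.152]
1 -60 [-0.78  1.08  0.67  2.34  1.9   0.77  1.24] wrist [0.416 0.131 0.168]
1 -60 [-0.56  1.01  0.38  2.33  1.86  1.03  1.32] wrist [0.415 0.131 0.165]
1 0 [0.25 1.06 0.67 2.46 3.84 1.86 1.28] wrist [ 0.275 -0.187  0.166]
1 0 [0.36 1.04 0.54 2.44 3.86 1.81 1.39] wrist [ 0.274 -0.188  0.162]
1 30 [ 1.56  1.54 -1.12  1.97 -0.98  0.18  1.16] wrist [ 0.339 -0.352  0.17 ]
1 30 [ 1.56  1.54 -1.12  1.97 -0.98  0.18  1.16] wrist [ 0.339 -0.352  0.17 ]
1 60 [ 1.4   1.47 -1.2   1.67 -0.08  0.78  0.28] wrist [ 0.457 -0.447  0.19 ]
1 60 [ 1.36  1.38 -1.05  1.64 -0.3   0.83  0.47] wrist [ 0.463 -0.451  0.188]
1 90 [ 1.14  1.5  -1.2   1.25  0.04  1.42  0.3 ] wrist [ 0.629 -0.489  0.19 ]
1 90 [ 1.13  1.5  -1.19  1.25  0.03  1.42  0.31] wrist [ 0.629 -0.489  0.19 ]
-1 -120 [-0.8   1.04  0.67  1.84  0.68  1.79 -0.89] wrist [0.593 0.213 0.235]
-1 -120 [-0.83  1.06  0.71  1.84  0.67  1.76 -0.86] wrist [0.594 0.213 0.234]
-1 -90 [-0.84  0.84  0.36  2.21  1.01  1.67 -1.32] wrist [0.411 0.247 0.25 ]
-1 -90 [-0.93  0.87  0.49  2.22  0.99  1.58 -1.27] wrist [0.411 0.247 0.248]
-1 30 [ 1.89  1.36 -1.12  2.31 -1.26  0.75 -1.72] wrist [ 0.165 -0.309  0.265]
-1 30 [ 1.89  1.36 -1.12  2.31 -1.26  0.75 -1.72] wrist [ 0.165 -0.309  0.265]
-1 60 [ 1.37  0.89 -0.52  1.95 -1.09  1.65 -2.09] wrist [ 0.301 -0.423  0.278]
-1 60 [ 1.44  0.94 -0.64  1.94 -1.05  1.57 -2.13] wrist [ 0.3   -0.423  0.279]
-1 90 [ 1.2   1.03 -0.67  1.61 -0.83  1.87 -2.42] wrist [ 0.474 -0.457  0.287]
-1 90 [ 1.29  1.11 -0.86  1.61 -0.74  1.76 -2.52] wrist [ 0.47  -0.458  0.289]
```

```bash
cat >> h.py <<'E'
import json
def lg():
    o=ctrl.observe();open('log.txt','a').write(json.dumps([list(map(float,o['qpos'])),list(map(float,o['tool_pos'])),rot().as_matrix().tolist()])+'\n')
E
python3 -m creep '[[[0,0,0],[0,-0.2,0],30],[[0,0,0],[0,-0.4,0],30],[[0,0,0],[0,-0.64,0],30],[[0,0,0],[0,-0.64,0],30],[[0,0,0],[0,-0.64,0],30]]' | tail -1
python3 -m creep '[[[0,0,0],[0,-0.2,0],30],[[0,0,0],[0,-0.4,0],30],[[0,0,0],[0,-0.64,0],30],[[0,0,0],[0,-0.64,0],30],[[0,0,0],[0,-0.64,0],30]]' | tail -1
python3 -c "
from h import *
st();lg()"
python3 -m creep '[[[0,0,0],[0,0,-0.2],30],[[0,0,0],[0,0,-0.4],30],[[0,0,0],[0,0,-0.6],30],[[0,0,0],[0,0,-0.8],30],[[0,0,0],[0,0,-1],30],[[0,0,0],[0,0,-1],30]]' | tail -1
python3 -m creep '[[[0,0,0],[0,0,-0.2],30],[[0,0,0],[0,0,-0.4],30],[[0,0,0],[0,0,-0.6],30],[[0,0,0],[0,0,-0.8],30],[[0,0,0],[0,0,-1],30],[[0,0,0],[0,0,-1],30]]' | tail -1
python3 -c "
from h import *
st();lg()"
python3 -m creep '[[[0,0,0],[0,0,-0.2],30],[[0,0,0],[0,0,-0.4],30],[[0,0,0],[0,0,-0.6],30],[[0,0,0],[0,0,-0.8],30],[[0,0,0],[0,0,-1],30],[[0,0,0],[0,0,-1],30]]' | tail -1
python3 -m creep '[[[0,0,0],[0,0,-0.2],30],[[0,0,0],[0,0,-0.4],30],[[0,0,0],[0,0,-0.6],30],[[0,0,0],[0,0,-0.9],30],[[0,0,0],[0,0,-0.9],30],[[0,0,0],[0,0,-0.9],30]]' | tail -1
python3 -c "
from h import *
st();lg()"
```

```text
finger_force: 51.9
finger_force: 51.9
t 7.57 tcp [0.4247 0.0254 0.3093] q [ 0.29  0.08 -0.5   1.86  0.04  1.21 -1.91] F [ 0.   0.2 -1.8] w 0.0436 g 51.9
[[0.994, -0.112, -0.002], [-0.112, -0.994, 0.001], [-0.003, -0.001, -1.0]]
finger_force: 51.9
finger_force: 51.9
t 8.57 tcp [0.4233 0.0255 0.3107] q [ 0.35  0.08 -0.56  1.86  0.05  1.21 -0.91] F [-0.8  0.1 -1.2] w 0.0435 g 51.9
[[0.629, 0.777, 0.001], [0.777, -0.629, -0.001], [-0.0, 0.001, -1.0]]
finger_force: 51.9
finger_force: 51.9
t 9.57 tcp [0.4237 0.0254 0.3106] q [ 0.4   0.09 -0.62  1.86  0.06  1.21  0.02] F [ 0.2  0.2 -1.7] w 0.0432 g 51.9
[[-0.258, 0.966, -0.001], [0.966, 0.258, -0.0], [-0.0, -0.001, -1.0]]
```

```bash

python3 -m creep '[[[-0.2,0,-0.1],[0,-0.2,0],30],[[-0.45,0,-0.2],[0,-0.4,0],30],[[-0.7,0,-0.33],[0,-0.6,0],30],[[-0.7,0,-0.33],[0,-0.92,0],30],[[-0.7,0,-0.33],[0,-0.92,0],30],[[-0.7,0,-0.33],[0,-0.92,0],30]]' | tail -1
python3 -m creep '[[[0,0,0],[0,-0.2,0],30],[[0,0,0],[0,-0.4,0],30],[[0,0,0],[0,-0.6,0],30],[[0,0,0],[0,-0.92,0],30],[[0,0,0],[0,-0.92,0],30],[[0,0,0],[0,-0.92,0],30]]' | tail -1
python3 -c "
from h import *
st();lg()"
python3 -m creep '[[[0,0,0],[0,-0.2,0],30],[[0,0,0],[0,-0.4,0],30],[[0,0,0],[0,-0.6,0],30],[[0,0,0],[0,-0.92,0],30],[[0,0,0],[0,-0.92,0],30],[[0,0,0],[0,-0.92,0],30]]' | tail -1
python3 -m creep '[[[0,0,0],[0,-0.2,0],30],[[0,0,0],[0,-0.4,0],30],[[0,0,0],[0,-0.6,0],30],[[0,0,0],[0,-0.92,0],30],[[0,0,0],[0,-0.92,0],30],[[0,0,0],[0,-0.92,0],30]]' | tail -1
python3 -c "
from h import *
st();lg();snap('side','s1.png');a=rot().as_matrix();al=np.arcsin(.256);print('xb',(a[:,0]*np.cos(al)-a[:,2]*np.sin(al)).round(3))"
```

```text
finger_force: 51.9
finger_force: 51.9
t 10.57 tcp [ 0.4513 -0.075   0.3581] q [ 0.02  0.21 -0.74  2.    0.92  1.58 -0.77] F [-0.1 -0.2 -1.9] w 0.0435 g 51.9
[[-0.163, 0.965, 0.208], [0.584, 0.264, -0.767], [-0.795, -0.003, -0.607]]
finger_force: 52.0
finger_force: 52.1
t 11.57 tcp [ 0.4517 -0.0765  0.3591] q [-0.67  0.74 -0.11  2.24  1.13  1.98 -1.45] F [ 0.2  0.  -1.7] w 0.0432 g 52.1
[[0.067, 0.966, 0.251], [-0.257, 0.26, -0.931], [-0.964, -0.002, 0.266]]
xb [ 0.001 -0.007 -1.   ]
```

View pics/s1.png

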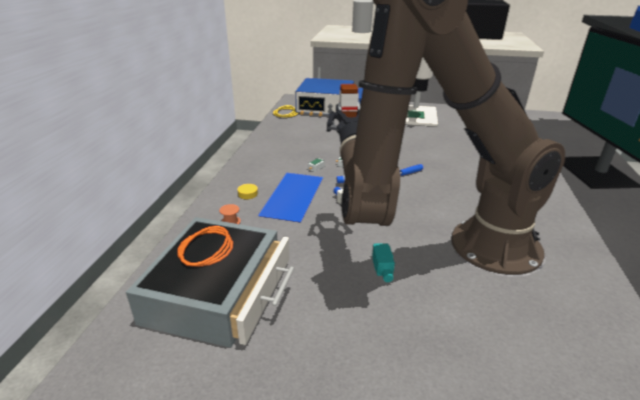

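The side view shows the wrist with the red and white of the bottle at (348,95); its axis is straight down. I hold it there for about 2.7 s, then roll it upright.

```bash

python3 -m creep '[[[0,0,0],[0,0,0],30],[[0,0,0],[0,0,0],30],[[0,0,0],[0,0,0],30],[[0,0,0],[0,0,0],30],[[0,0,0],[0,0,0],30],[[0,0,0],[0,0,0],30],[[0,0,0],[0,0,0],30],[[0,0,0],[0,0,0],30],[[0,0,0],[0,0,0],30],[[0,0,0],[0,0,0],30],[[0,0,0],[0,0,0],30],[[0,0,0],[0,0,0],30],[[0,0,0],[0,0,0],30],[[0,0,0],[0,0,0],30],[[0,0,0],[0,0,0],30],[[0,0,0],[0,0,0],30]]' | tail -1
python3 -m creep '[[[0,0,0],[0,0,0],30],[[0,0,0],[0,0,0],30],[[0,0,0],[0,0,0],30],[[0,0,0],[0,0,0],30],[[0,0,0],[0,0,0],30],[[0,0,0],[0,0,0],30],[[0,0,0],[0,0,0],30],[[0,0,0],[0,0,0],30],[[0,0,0],[0,0,0],30],[[0,0,0],[0,0,0],30],[[0,0,0],[0,0,0],30],[[0,0,0],[0,0,0],30],[[0,0,0],[0,0,0],30],[[0,0,0],[0,0,0],30],[[0,0,0],[0,0,0],30],[[0,0,0],[0,0,0],30]]' | tail -1
python3 -m creep '[[[0,0,0],[0,0,-0.2],30],[[0,0,0],[0,0,-0.4],30],[[0,0,0],[0,0,-0.6],30],[[0,0,0],[0,0,-0.8],30],[[0,0,0],[0,0,-1],30],[[0,0,0],[0,0,-1],30]]' | tail -1
python3 -m creep '[[[0,0,0],[0,0,-0.2],30],[[0,0,0],[0,0,-0.4],30],[[0,0,0],[0,0,-0.6],30],[[0,0,0],[0,0,-0.8],30],[[0,0,0],[0,0,-1],30],[[0,0,0],[0,0,-1],30]]' | tail -1
python3 -m creep '[[[0,0,0],[0,0,-0.2],30],[[0,0,0],[0,0,-0.4],30],[[0,0,0],[0,0,-0.6],30],[[0,0,0],[0,0,-0.8],30],[[0,0,0],[0,0,-1],30],[[0,0,0],[0,0,-1],30]]' | tail -1
python3 -c "
from h import *
st();lg()"
```

```text
finger_force: 52.1
finger_force: 52.1
finger_force: 52.1
finger_force: 52.1
finger_force: 52.1
t 15.78 tcp [ 0.4518 -0.0759  0.3601] q [-0.66  0.74 -0.13  2.24  1.13  1.99  0.05] F [ 0.3  0.4 -1.9] w 0.0436 g 52.1
[[-0.957, 0.137, 0.255], [-0.282, -0.237, -0.93], [-0.067, -0.962, 0.266]]
```

```bash
cat >> h.py <<'E'
def td(head,el,up):
    h=np.radians(head);e=np.radians(el);zz=np.array([np.cos(h)*np.cos(e),np.sin(h)*np.cos(e),np.sin(e)])
    return zz,tool(zz,np.cross([np.cos(h),np.sin(h),0],[0,0,up]))
E
python3 - <<'E'
from h import *
import ik
s=snap('top')
im=cv2.imread('pics/top0.png');hsv=cv2.cvtColor(im,cv2.COLOR_BGR2HSV)
m=cv2.inRange(hsv,(100,150,120),(120,255,255));m[:,:305]=0;m[:,405:]=0;m[192:]=0
ys,xs=np.where(m);p=np.array([atz(s,u,v,.004)[:2] for u,v in zip(xs,ys)],np.float32)
print('mat',cv2.minAreaRect(p))
zz,Rt=td(-60,-14.8,1);to(None,Rt)
print('fit',np.abs(ik._r).max())
q0=np.array([-.6,.9,.1,2.2,1.6,1.2,1.5])
for y in (-.05,-.15,-.245):
  for hd in (-75,-60,-45):
    for z in(.059,.2):
        zz,Rt=td(hd,-14.8,1)
        L=ik.ik(np.array([.625,y,z])+.019*zz,Rt,q0,6)
        print(y,hd,z,[(q.round(2).tolist(),ik.wrist(q).round(3).tolist()) for q in L[:1]])
E
```

```text
mat ((0.6323082447052002, -0.1561979204416275), (0.29697999358177185, 0.1374606192111969), 87.0759506225586)
turn [-0.466 -1.222 -3.186]
fit 0.0029004388346073884
-0.05 -75 0.059 [([-0.63, 1.04, 0.1, 1.83, 1.17, 1.33, 1.87], [0.538, 0.273, 0.147])]
-0.05 -75 0.2 [([-0.63, 0.79, 0.11, 1.86, 1.15, 1.42, 2.07], [0.538, 0.273, 0.288])]
-0.05 -60 0.059 [([-0.66, 1.01, 0.1, 2.05, 1.45, 1.24, 1.67], [0.457, 0.239, 0.147])]
-0.05 -60 0.2 [([-0.71, 0.73, 0.17, 2.09, 1.39, 1.24, 1.93], [0.457, 0.239, 0.288])]
-0.05 -45 0.059 [([-0.76, 1.03, 0.24, 2.26, 1.8, 1.13, 1.39], [0.388, 0.186, 0.147])]
-0.05 -45 0.2 [([-0.68, 0.68, 0.15, 2.29, 1.73, 1.19, 1.73], [0.388, 0.186, 0.288])]
-0.15 -75 0.059 [([-0.53, 1.03, 0.18, 1.93, 1.31, 1.21, 1.8], [0.538, 0.173, 0.147])]
-0.15 -75 0.2 [([-0.54, 0.77, 0.2, 1.96, 1.28, 1.27, 2.02], [0.538, 0.173, 0.288])]
-0.15 -60 0.059 [([-0.52, 1.01, 0.15, 2.14, 1.66, 1.19, 1.56], [0.457, 0.139, 0.147])]
-0.15 -60 0.2 [([-0.6, 0.72, 0.26, 2.18, 1.58, 1.13, 1.83], [0.457, 0.139, 0.288])]
-0.15 -45 0.059 [([-0.47, 1.03, 0.15, 2.33, 2.05, 1.28, 1.32], [0.388, 0.086, 0.147])]
-0.15 -45 0.2 [([-0.45, 0.67, 0.13, 2.37, 1.98, 1.2, 1.64], [0.388, 0.086, 0.288])]
-0.245 -75 0.059 [([-0.39, 1.03, 0.2, 1.99, 1.49, 1.15, 1.73], [0.538, 0.078, 0.147])]
-0.245 -75 0.2 [([-0.38, 0.75, 0.19, 2.02, 1.44, 1.2, 1.98], [0.538, 0.078, 0.288])]
-0.245 -60 0.059 [([-0.39, 1.02, 0.23, 2.19, 1.87, 1.14, 1.45], [0.457, 0.044, 0.147])]
-0.245 -60 0.2 [([-0.39, 0.7, 0.24, 2.23, 1.81, 1.1, 1.76], [0.457, 0.044, 0.288])]
-0.245 -45 0.059 [([-0.31, 1.05, 0.25, 2.35, 2.29, 1.3, 1.23], [0.388, -0.009, 0.147])]
-0.245 -45 0.2 [([-0.23, 0.67, 0.16, 2.39, 2.24, 1.18, 1.58], [0.388, -0.009, 0.288])]
```

```bash

python3 -m creep '[[[0,0,0],[-0.03,-0.076,-0.2],30],[[0,0,0],[-0.06,-0.152,-0.4],30],[[0,0,0],[-0.09,-0.228,-0.6],30],[[0,0,0],[-0.117,-0.306,-0.797],30],[[0,0,0],[-0.117,-0.306,-0.797],30]]' | tail -1
python3 -m creep '[[[0,0,0],[-0.03,-0.076,-0.2],30],[[0,0,0],[-0.06,-0.152,-0.4],30],[[0,0,0],[-0.09,-0.228,-0.6],30],[[0,0,0],[-0.117,-0.306,-0.797],30],[[0,0,0],[-0.117,-0.306,-0.797],30]]' | tail -1
python3 -m creep '[[[0,0,0],[-0.03,-0.076,-0.2],30],[[0,0,0],[-0.06,-0.152,-0.4],30],[[0,0,0],[-0.09,-0.228,-0.6],30],[[0,0,0],[-0.117,-0.306,-0.797],30],[[0,0,0],[-0.117,-0.306,-0.797],30]]' | tail -1
python3 -m creep '[[[0,0,0],[-0.03,-0.076,-0.2],30],[[0,0,0],[-0.06,-0.152,-0.4],30],[[0,0,0],[-0.09,-0.228,-0.6],30],[[0,0,0],[-0.117,-0.306,-0.797],30],[[0,0,0],[-0.117,-0.306,-0.797],30],[[0,0,0],[-0.117,-0.306,-0.797],30]]' | tail -1
python3 -c "
from h import *
st();lg();zz,Rt=td(-60,-14.8,1);to(np.array([.635,-.255,.12])+.019*zz,Rt);to(np.array([.635,-.255,.062])+.019*zz)
"
```

```text
finger_force: 52.1
finger_force: 52.1
finger_force: 52.0
finger_force: 52.0
t 17.58 tcp [ 0.4517 -0.0764  0.36  ] q [-0.46  0.27 -0.45  2.32  1.18  1.64  2.07] F [ 0.2  0.5 -2.8] w 0.0436 g 52.0
[[0.123, -0.869, 0.478], [-0.225, -0.494, -0.84], [0.967, -0.004, -0.256]]
shift [-1.128 -0.469  2.121]
turn [ 0.011  0.002 -0.011]
shift [-1.502 -0.467  2.22 ]
```

```bash

python3 -m creep '[[[-0.1,-0.04,0.19],[0,0,0],30],[[-0.2,-0.08,0.38],[0,0,0],30],[[-0.3,-0.12,0.56],[0,0,0],30],[[-0.376,-0.156,0.707],[0,0,0],30],[[-0.376,-0.156,0.707],[0,0,0],30]]' | tail -1
python3 -m creep '[[[-0.1,-0.04,0.19],[0,0,0],30],[[-0.2,-0.08,0.38],[0,0,0],30],[[-0.3,-0.12,0.56],[0,0,0],30],[[-0.376,-0.156,0.707],[0,0,0],30],[[-0.376,-0.156,0.707],[0,0,0],30]]' | tail -1
python3 -m creep '[[[-0.1,-0.04,0.19],[0,0,0],30],[[-0.2,-0.08,0.38],[0,0,0],30],[[-0.3,-0.12,0.56],[0,0,0],30],[[-0.376,-0.156,0.707],[0,0,0],30],[[-0.376,-0.156,0.707],[0,0,0],30],[[-0.376,-0.156,0.707],[0,0,0],30]]' | tail -1
python3 -c "
from h import *
st();lg();zz,Rt=td(-60,-14.8,1);to(np.array([.635,-.255,.064])+.019*zz,Rt)
a=rot().as_matrix();al=np.arcsin(.256);print('xb',(a[:,0]*np.cos(al)-a[:,2]*np.sin(al)).round(3))
s=snap('wrist','w2.png');snap('top','t2.png')"
```

```text
finger_force: 51.8
finger_force: 51.8
finger_force: 51.8
t 18.92 tcp [ 0.6419 -0.2704  0.1127] q [-0.08  0.87 -0.15  2.17  1.89  1.38  1.71] F [-0.2 -0.1 -0.9] w 0.0432 g 51.8
[[0.131, -0.868, 0.479], [-0.222, -0.497, -0.839], [0.966, 0.004, -0.258]]
shift [-0.342 -0.013  0.102]
turn [0.009 0.005 0.006]
xb [0.004 0.    1.   ]
```

View pics/w2.png

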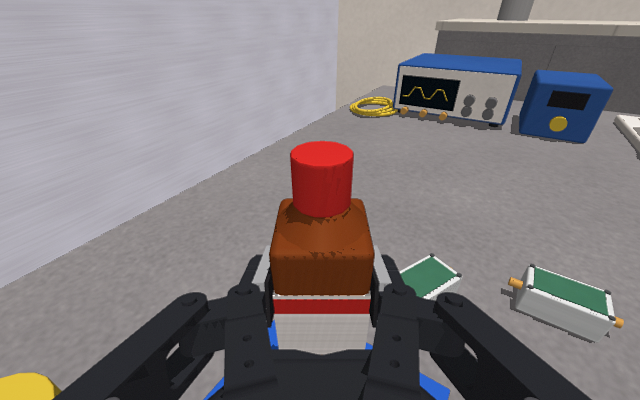

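The wrist picture shows the amber bottle upright in the grip, cap up at (322,178), with the modules behind at (428,277) and (565,300). I lower it to contact.

```bash

python3 -m creep '[[[-0.15,-0.01,0.04],[0,0,0],30],[[-0.25,-0.01,0.075],[0,0,0],30],[[-0.31,-0.01,0.09],[0,0,0],30],[[-0.34,-0.01,0.1],[0,0,0],30],[[-0.35,-0.01,0.102],[0,0,0],30],[[-0.36,-0.01,0.105],[0,0,0],30],[[-0.36,-0.01,0.105],[0,0,0],30]]' 
python3 -m creep '[[[-0.01,0,0.003],[0,0,0],30],[[-0.02,0,0.005],[0,0,0],30],[[-0.02,0,0.005],[0,0,0],30],[[-0.02,0,0.005],[0,0,0],30]]' | grep -v time 
```

```text
time_s: 19.6
tool_pos: [0.6444, -0.2708, 0.0584]
tcp_rot: [0.307, 0.687, -0.395, 0.526]
contact_force: [-0.0, 0.2, -1.6]
grip_width: 0.0432
finger_force: 52.0
tool_pos: [0.6447, -0.2714, 0.0579]
tcp_rot: [0.308, 0.686, -0.395, 0.528]
contact_force: [-4.7, 4.5, 11.3]
grip_width: 0.0434
finger_force: 53.0
```

```bash

python3 -m creep '[[[0,0,0],[0,0,0],46],[[0,0,0],[0,0,0],50],[[0,0,0],[0,0,0],56],[[0,0,0],[0,0,0],62],[[0,0,0],[0,0,0],66],[[0,0,0],[0,0,0],66],[[0,0,0],[0,0,0],66]]' | tail -3
python3 -m creep '[[[0,0,-0.1],[0,0,0],66],[[0,0,-0.2],[0,0,0],66],[[0,0,-0.35],[0,0,0],66],[[0,0,-0.6],[0,0,0],66],[[0,0,-0.9],[0,0,0],66],[[0.1,0,-1],[0,0,0],66],[[0.3,0,-1],[0,0,0],66],[[0.6,0,-1],[0,0,0],66],[[1,0,-1],[0,0,0],66],[[1,0,-1],[0,0,0],85]]' | tail -1
python3 - <<'E'
from h import *
st();lg();s=snap('wrist','w3.png');t=snap('top')
find('flux_white1','top',[[.4416,-.1364,-.7752],[.4336,-.2798,.3281]],s=t)
to([.43,-.2,.3],tool([0,0,-1],[0,-1,0]))
E
```

```text
contact_force: [0.0, 0.5, 0.1]
grip_width: 0.0661
finger_force: 0.0
finger_force: 0.0
t 21.35 tcp [ 0.5926 -0.1791  0.2426] q [-0.2   0.58 -0.28  2.24  1.61  1.45  1.93] F [-0.5  0.6  0.9] w 0.0761 g 0.0
[[0.131, -0.867, 0.481], [-0.219, -0.498, -0.839], [0.967, 0.004, -0.255]]
flux_white1 [0.4416, -0.1364, -0.7752] -> [ 0.4415 -0.1408 -0.7776] 0.868 conf 0.88
flux_white1 [0.4336, -0.2798, 0.3281] -> [ 0.432  -0.2829  0.2942] 0.844 conf 0.75
shift [ 0.274  1.011 -0.503]
turn [ 1.373 -2.36  -1.776]
```

View pics/w3.png

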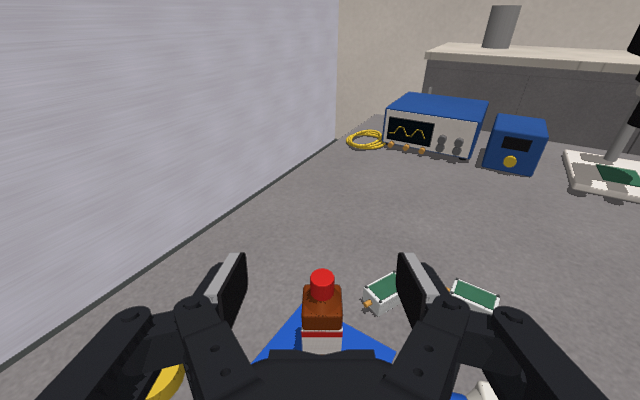

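Amber stands on the mat, cap at (322,283). For the white bottles I'll use the flipped grasp (tool x towards the base), which keeps joint 7 in range. First I check that with IK.

```bash
cat >> h.py <<'E'
def gflip(x,y,psi,al=30,off=.005,gz=.034,up=0):
    al=np.radians(al);xb=np.array([np.cos(psi),np.sin(psi),0])
    z=np.array([0,0,-1])*np.cos(al)-xb*np.sin(al)
    Rt=tool(z,[-np.sin(psi),np.cos(psi),0])
    return np.array([x,y,gz])+xb*off+z*.019-z*up,Rt
def lying(x,y,psi): return np.array([x,y,.022]),R.from_matrix(np.c_[[np.cos(psi),np.sin(psi),0],[-np.sin(psi),np.cos(psi),0],[0,0,1]])
def upright(x,y,head,z=.054):
    h=np.array([np.cos(np.radians(head)),np.sin(np.radians(head)),0]);Z=np.array([0,0,1.])
    return np.array([x,y,z]),R.from_matrix(np.c_[Z,np.cross(-h,Z),-h])
def place(tcp,Rt,b0,b1):
    """tool pose when bottle moves from pose b0 (grasped by tcp,Rt) to b1"""
    return b1[0]+b1[1].apply(b0[1].inv().apply(tcp-b0[0])), b1[1]*b0[1].inv()*Rt
E
python3 - <<'E'
from h import *
import ik
q=np.array(ctrl.observe()['qpos'])
for b,t in (((.4416,-.1375,-.776),(.635,-.16)),((.4335,-.28,.325),(.635,-.065))):
    p,Rt=gflip(*b)
    print('grasp',p.round(3),[x.round(2).tolist() for x in ik.ik(p,Rt,np.array([.3,.5,-.3,1.9,.1,1,.5]),6)[:1]])
    for hd in(-45,-60,-75):
        pp,RR=place(p,Rt,lying(*b),upright(*t,hd))
        print(hd,pp.round(3),[(x.round(2).tolist(),ik.wrist(x).round(3).tolist()) for x in ik.ik(pp,RR,np.array([-.5,1,.2,2.1,1.6,1.2,-1.5]),8)[:1]])
p,Rt=gflip(.4416,-.1375,-.776,up=.15);print(p,(Rt.as_matrix()).round(2).tolist());to(p,Rt)
E
```

```text
grasp [ 0.438 -0.134  0.018] [[0.68, 0.81, -0.51, 1.75, 0.1, 1.12, 0.96]]
-45 [ 0.638 -0.163  0.05 ] [([-0.37, 0.81, 0.12, 2.32, 2.09, 0.96, -1.6], [0.414, 0.06, 0.231])]
-60 [ 0.637 -0.164  0.05 ] [([-0.35, 0.82, 0.02, 2.13, 1.65, 1.01, -1.36], [0.479, 0.11, 0.231])]
-75 [ 0.636 -0.164  0.05 ] [([-0.4, 0.87, 0.07, 1.94, 1.28, 1.06, -1.17], [0.554, 0.141, 0.231])]
grasp [ 0.429 -0.281  0.018] [[0.7, 0.87, -0.67, 1.7, 0.72, 1.35, 1.59]]
-45 [ 0.638 -0.068  0.05 ] [([-0.5, 0.81, 0.02, 2.25, 1.83, 1.01, -1.48], [0.414, 0.155, 0.231])]
-60 [ 0.637 -0.069  0.05 ] [([-0.53, 0.84, 0.03, 2.06, 1.44, 1.04, -1.29], [0.479, 0.205, 0.231])]
-75 [ 0.636 -0.069  0.05 ] [([-0.56, 0.89, 0.11, 1.86, 1.1, 1.11, -1.12], [0.554, 0.236, 0.231])]
[ 0.49191733 -0.18688033  0.14744933] [[-0.62, 0.7, -0.36], [0.61, 0.71, 0.35], [0.5, -0.0, -0.87]]
shift [-0.674  0.606 -0.117]
turn [-4.581 -0.313  3.509]
```

```bash

python3 -m creep '[[[0.2,0,-0.3],[0,0,0.2],85],[[0.3,0,-0.5],[0,0,0.5],85],[[0.3,0,-0.5],[0,0,1],85],[[0.3,0,-0.5],[0,0,1],85],[[0.3,0,-0.5],[0,0,1],85]]' | tail -1
python3 -m creep '[[[0,0,0],[0,0,1],85],[[0,0,0],[0,0,1],85],[[0,0,0],[0,0,1],85],[[0,0,0],[0,0,1],85]]' | tail -1
python3 -m creep '[[[0,0,0],[0,0,1],85],[[0,0,0],[0,0,1],85],[[0,0,0],[0,0,1],85],[[0,0,0],[0,0,1],85]]' | tail -1
python3 -m creep '[[[0,0,0],[0,0,1],85],[[0,0,0],[0,0,1],85],[[0,0,0],[0,0,1],85],[[0,0,0],[0,0,1],85]]' | tail -1
python3 -m creep '[[[0,0,0],[0,0,1],85],[[0,0,0],[0,0,1],85],[[0,0,0],[0,0,1],85],[[0,0,0],[0,0,1],85]]' | tail -1
python3 -m creep '[[[0,0,0],[0,0,1],85],[[0,0,0],[0,0,1],85],[[0,0,0],[0,0,1],85],[[0,0,0],[0,0,1],85],[[0,0,0],[0,0,1],85]]' | tail -1
python3 - <<'E'
from h import *
st();lg()
p,Rt=gflip(.4416,-.1375,-.776,up=.15);to(p,Rt)
E
```

```text
finger_force: 0.0
finger_force: 0.0
finger_force: 0.0
finger_force: 0.0
finger_force: 0.0
finger_force: 0.0
t 23.67 tcp [ 0.5622 -0.1256  0.2997] q [-0.29  0.46 -0.35  2.23  1.45  1.51 -0.96] F [ 0.6  0.5 -0.2] w 0.085 g 0.0
[[-0.255, 0.84, 0.479], [0.149, 0.524, -0.839], [-0.955, -0.142, -0.258]]
shift [ 1.028 -0.463  0.381]
turn [-0.511  3.6   -0.379]
```

```bash

python3 -m creep '[[[0,0,0],[-0.128,0.9,-0.095],85],[[0,0,0],[-0.128,0.9,-0.095],85],[[0,0,0],[-0.128,0.9,-0.095],85],[[0,0,0],[-0.128,0.9,-0.095],85]]' | tail -1
python3 -m creep '[[[0,0,0],[-0.128,0.9,-0.095],85],[[0,0,0],[-0.128,0.9,-0.095],85],[[0,0,0],[-0.128,0.9,-0.095],85],[[0,0,0],[-0.128,0.9,-0.095],85]]' | tail -1
python3 -m creep '[[[0,0,0],[-0.128,0.9,-0.095],85],[[0,0,0],[-0.128,0.9,-0.095],85],[[0,0,0],[-0.128,0.9,-0.095],85],[[0,0,0],[-0.128,0.9,-0.095],85]]' | tail -1
python3 -m creep '[[[0,0,0],[-0.128,0.9,-0.095],85],[[0,0,0],[-0.128,0.9,-0.095],85],[[0,0,0],[-0.128,0.9,-0.095],85],[[0,0,0],[-0.128,0.9,-0.095],85],[[0,0,0],[-0.128,0.9,-0.095],85]]' | tail -1
python3 - <<'E'
from h import *
st();lg()
find('flux_white1','wrist',[[.4416,-.1375,-.776],[.4336,-.2798,.3281]])
find('flux_white1','top',[[.4416,-.1375,-.776],[.4336,-.2798,.3281]])
p,Rt=gflip(.4416,-.1375,-.776,up=.1);to(p,Rt)
E
```

```text
finger_force: 0.0
finger_force: 0.0
finger_force: 0.0
finger_force: 0.0
t 25.08 tcp [ 0.5618 -0.129   0.2958] q [ 0.5   0.66 -0.41  1.18 -0.07  1.77  0.91] F [ 0.  -1.4 -1.5] w 0.0852 g 0.0
[[-0.615, 0.699, -0.365], [0.603, 0.715, 0.355], [0.509, -0.002, -0.861]]
flux_white1 [0.4336, -0.2798, 0.3281] -> [ 0.4322 -0.2778  0.3911] 0.667 conf 0.71
flux_white1 [0.4416, -0.1375, -0.776] -> [ 0.458  -0.1084 -0.7476] 0.904 conf 0.72
flux_white1 [0.4336, -0.2798, 0.3281] -> [ 0.4319 -0.2828  0.3175] 0.886 conf 0.61
shift [-0.471 -0.628  1.246]
turn [-0.004  0.004  0.011]
```

```bash
python3 - <<'E'
from h import *
find('flux_white1','wrist',[[.458,-.108,-.748]])
find('flux_white1','top',[[.458,-.108,-.748]])
s=snap('side','s4.png'); find('flux_white1','side',[[.458,-.108,-.748]],s=s)
p,Rt=gflip(.458,-.110,-.748,up=.1);to(p,Rt)
E
```

```text
flux_white1 [0.458, -0.108, -0.748] -> [ 0.459  -0.105  -0.7441] 0.919 conf 0.73
flux_white1 [0.458, -0.108, -0.748] -> [ 0.4593 -0.1095 -0.7373] 0.905 conf 0.85
flux_white1 [0.458, -0.108, -0.748] -> [ 0.4616 -0.1036 -0.7927] 0.898 conf 0.62
shift [-0.429 -0.408  1.275]
turn [ 0.025  0.004 -0.043]
```

White1 was knocked about 3 cm; three views agree on its new pose, about (0.459,-0.106) with yaw -0.745. I approach it there.

```bash

python3 -m creep '[[[-0.417,-0.384,0.3],[0.025,0,-0.045],85],[[-0.417,-0.384,0.6],[0.025,0,-0.045],85],[[-0.417,-0.384,0.9],[0.025,0,-0.045],85],[[-0.417,-0.384,0.9],[0.025,0,-0.045],85],[[-0.417,-0.384,0.9],[0.025,0,-0.045],85]]' | tail -1
python3 - <<'E'
from h import *
st();lg()
p,Rt=gflip(.459,-.106,-.745);to(p,Rt)
E
```

```text
finger_force: 0.0
t 26.0 tcp [ 0.5063 -0.1569  0.1471] q [ 0.58  0.72 -0.41  1.47  0.    1.46  1.02] F [-1.5 -1.3 -0.6] w 0.0852 g 0.0
[[-0.629, 0.68, -0.376], [0.588, 0.733, 0.342], [0.508, -0.006, -0.861]]
shift [-0.015  0.04   0.994]
turn [-0.008 -0.019 -0.012]
```

```bash

python3 -m creep '[[[-0.01,0.04,0.25],[0,-0.02,0],85],[[-0.015,0.04,0.5],[0,-0.02,0],85],[[-0.015,0.04,0.7],[0,-0.02,0],85],[[-0.015,0.04,0.85],[0,-0.02,0],85],[[-0.015,0.04,0.95],[0,-0.02,0],85],[[-0.015,0.04,0.99],[0,-0.02,0],85],[[-0.015,0.04,0.99],[0,-0.02,0],60],[[-0.015,0.04,0.99],[0,-0.02,0],40],[[-0.015,0.04,0.99],[0,-0.02,0],30],[[-0.015,0.04,0.99],[0,-0.02,0],30],[[-0.015,0.04,0.99],[0,-0.02,0],30],[[-0.015,0.04,0.99],[0,-0.02,0],30],[[-0.015,0.04,0.99],[0,-0.02,0],30]]' 50
python3 -m creep '[[[0.05,0,-0.1],[0,0,0],30],[[0.1,0,-0.2],[0,0,0],30],[[0.2,0,-0.4],[0,0,0],30],[[0.35,0,-0.7],[0,0,0],30],[[0.5,0,-1],[0,0,0],30],[[0.5,0,-1],[0,0,0],30]]' | tail -2
python3 - <<'E'
from h import *
st();lg()
p,Rt=gflip(.459,-.106,-.745);print(p)
pp,RR=place(p,Rt,lying(.459,-.106,-.745),upright(.635,-.155,-55,.11));to(pp,RR)
E
```

```text
time_s: 27.08
tool_pos: [0.4652, -0.1044, 0.0245]
tcp_rot: [-0.235, 0.354, 0.901, 0.093]
contact_force: [1.9, -1.9, 5.6]
grip_width: 0.043
finger_force: 51.4
grip_width: 0.043
finger_force: 51.1
t 27.58 tcp [ 0.4721 -0.1096  0.1963] q [ 0.58  0.58 -0.45  1.59 -0.04  1.44  0.98] F [ 1.6  0.4 -0.7] w 0.043 g 51.1
[[-0.642, 0.681, -0.354], [0.594, 0.733, 0.333], [0.485, 0.004, -0.874]]
[ 0.4556921  -0.10294913  0.01754552]
shift [-1.196  0.509  0.03 ]
turn [ 0.133 -3.096  0.449]
```

```bash

python3 -m creep '[[[0.05,0,-0.1],[0.01,-0.2,0.03],30],[[0.1,0,-0.3],[0.02,-0.4,0.06],30],[[0.1,0,-0.3],[0.03,-0.6,0.09],30],[[0.1,0,-0.3],[0.033,-0.774,0.112],30],[[0.1,0,-0.3],[0.033,-0.774,0.112],30]]' | tail -1
python3 -m creep '[[[0,0,0],[0.01,-0.2,0.03],30],[[0,0,0],[0.02,-0.4,0.06],30],[[0,0,0],[0.03,-0.6,0.09],30],[[0,0,0],[0.033,-0.774,0.112],30],[[0,0,0],[0.033,-0.774,0.112],30]]' | tail -1
python3 -m creep '[[[0,0,0],[0.01,-0.2,0.03],30],[[0,0,0],[0.02,-0.4,0.06],30],[[0,0,0],[0.03,-0.6,0.09],30],[[0,0,0],[0.033,-0.774,0.112],30],[[0,0,0],[0.033,-0.774,0.112],30]]' | tail -1
python3 -m creep '[[[0,0,0],[0.01,-0.2,0.03],30],[[0,0,0],[0.02,-0.4,0.06],30],[[0,0,0],[0.03,-0.6,0.09],30],[[0,0,0],[0.033,-0.774,0.112],30],[[0,0,0],[0.033,-0.774,0.112],30],[[0,0,0],[0.033,-0.774,0.112],30]]' | tail -1
python3 - <<'E'
from h import *
st();lg()
p=np.array([.4652,-.1044,.0245]);Rt=R.from_quat([.354,.901,.093,-.235]);a=Rt.as_matrix();print('tool y tilt at grasp',a[:,1].round(3))
for z in(.11,.058):
    pp,RR=place(p,Rt,lying(.459,-.106,-.745),upright(.635,-.155,-55,z));to(pp,RR)
E
```

```text
finger_force: 51.1
finger_force: 51.2
finger_force: 51.2
finger_force: 51.3
t 29.33 tcp [ 0.4764 -0.1151  0.2353] q [-0.18  0.31 -0.51  2.41  1.34  1.25 -1.08] F [ 0.2 -0.7 -1. ] w 0.0428 g 51.3
[[-0.301, 0.819, 0.489], [0.409, 0.574, -0.709], [-0.861, -0.013, -0.508]]
tool y tilt at grasp [0.681 0.732 0.001]
shift [0.28  0.759 1.104]
turn [-0.017 -0.044  0.03 ]
shift [0.579 0.764 1.28 ]
turn [-0.017 -0.044  0.03 ]
```

```bash

python3 -m creep '[[[0.03,0.09,0.14],[0,0,0],30],[[0.07,0.19,0.28],[-0.017,-0.044,0.03],30],[[0.1,0.28,0.42],[-0.017,-0.044,0.03],30],[[0.14,0.38,0.55],[-0.017,-0.044,0.03],30],[[0.14,0.38,0.55],[-0.017,-0.044,0.03],30]]' | tail -1
python3 -m creep '[[[0.03,0.09,0.14],[0,0,0],30],[[0.07,0.19,0.28],[0,0,0],30],[[0.1,0.28,0.42],[0,0,0],30],[[0.14,0.38,0.55],[0,0,0],30],[[0.14,0.38,0.55],[0,0,0],30],[[0.14,0.38,0.55],[0,0,0],30]]' | tail -1
python3 - <<'E'
from h import *
st();lg()
p=np.array([.4652,-.1044,.0245]);Rt=R.from_quat([.354,.901,.093,-.235])
for z in(.058,):
    pp,RR=place(p,Rt,lying(.459,-.106,-.745),upright(.635,-.155,-55,z));to(pp,RR)
snap('side','s5.png')
E
python3 -c "
import cv2
a=cv2.imread('pics/s5.png')[60:260,200:500];cv2.imwrite('pics/c5.png',cv2.resize(a,(750,500)))"
```

```text
finger_force: 51.2
finger_force: 51.2
t 30.25 tcp [ 0.6407 -0.1528  0.1201] q [-0.09  0.7  -0.35  2.16  1.7   1.22 -1.2 ] F [-0.  -0.2 -1.2] w 0.0427 g 51.2
[[-0.27, 0.821, 0.502], [0.404, 0.57, -0.715], [-0.874, 0.01, -0.486]]
shift [ 0.354 -0.008  0.167]
turn [-0.003  0.006 -0.016]
```

View pics/c5.png

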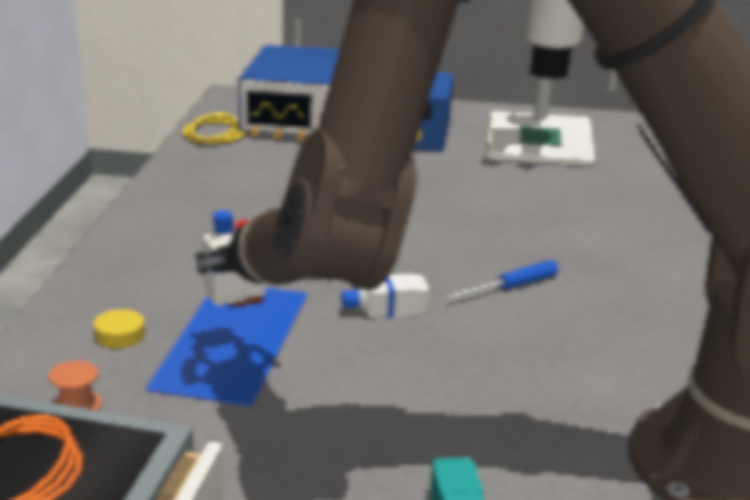

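White1 hangs upright, cap up at crop pixel (222,220). I lower it.

```bash

python3 -m creep '[[[0.1,0,0.05],[0,0,0],30],[[0.2,0,0.1],[0,0,0],30],[[0.29,0,0.14],[0,0,0],30],[[0.33,0,0.157],[0,0,0],30],[[0.35,0,0.167],[0,0,0],30],[[0.36,0,0.172],[0,0,0],30],[[0.36,0,0.172],[0,0,0],30]]' | grep -E 'pos|force'
python3 -m creep '[[[0.01,0,0.005],[0,0,0],30],[[0.02,0,0.01],[0,0,0],30],[[0.02,0,0.01],[0,0,0],30],[[0.02,0,0.01],[0,0,0],30]]' | grep -E 'pos|force' 
```

```text
tool_pos: [0.639, -0.1467, 0.0605]
contact_force: [1.6, -0.0, -1.0]
finger_force: 51.3
tool_pos: [0.6395, -0.1468, 0.0589]
contact_force: [-4.6, 2.4, 11.7]
finger_force: 52.6
```

```bash

python3 -m creep '[[[0,0,0],[0,0,0],46],[[0,0,0],[0,0,0],50],[[0,0,0],[0,0,0],56],[[0,0,0],[0,0,0],62],[[0,0,0],[0,0,0],66],[[0,0,0],[0,0,0],66],[[0,0,0],[0,0,0],66]]' | tail -3
python3 -m creep '[[[0,0,-0.1],[0,0,0],66],[[0,0,-0.2],[0,0,0],66],[[0,0,-0.35],[0,0,0],66],[[0,0,-0.6],[0,0,0],66],[[0,0,-0.9],[0,0,0],66],[[-0.1,0,-1],[0,0,0],66],[[-0.3,0,-1],[0,0,0],66],[[-0.6,0,-1],[0,0,0],66],[[-0.9,0,-1],[0,0,0],85],[[-0.9,0,-1],[0,0,0],85]]' | tail -1
python3 - <<'E'
from h import *
st();lg()
find('flux_white1','top',[[.4322,-.2828,.318]])
find('flux_white1','side',[[.4322,-.2828,.318]])
p,Rt=gflip(.4325,-.2815,.325,up=.15);to(p,Rt)
E
```

```text
contact_force: [0.5, -0.0, 0.7]
grip_width: 0.0659
finger_force: 0.0
finger_force: 0.0
t 32.63 tcp [ 0.6011 -0.0969  0.2537] q [-0.14  0.43 -0.45  2.15  1.43  1.28 -0.95] F [ 0.6 -1.   0.6] w 0.0851 g 0.0
[[-0.262, 0.82, 0.508], [0.404, 0.571, -0.714], [-0.877, 0.018, -0.481]]
flux_white1 [0.4322, -0.2828, 0.318] -> [ 0.4324 -0.2824  0.3303] 0.896 conf 0.83
flux_white1 [0.4322, -0.2828, 0.318] -> [ 0.4352 -0.2779  0.3374] 0.895 conf 0.73
shift [ 0.312 -1.182  0.768]
turn [-0.73   2.703 -2.728]
```

```bash

python3 -m creep '[[[-0.2,-0.1,-0.1],[-0.18,0.676,-0.682],85],[[-0.4,-0.2,-0.2],[-0.18,0.676,-0.682],85],[[-0.5,-0.3,-0.3],[-0.18,0.676,-0.682],85],[[-0.5,-0.3,-0.3],[-0.18,0.676,-0.682],85],[[-0.5,-0.3,-0.3],[-0.18,0.676,-0.682],85]]' | tail -1
python3 -m creep '[[[0,0,0],[-0.18,0.676,-0.682],85],[[0,0,0],[-0.18,0.676,-0.682],85],[[0,0,0],[-0.18,0.676,-0.682],85],[[0,0,0],[-0.18,0.676,-0.682],85],[[0,0,0],[-0.18,0.676,-0.682],85]]' | tail -1
python3 -m creep '[[[0,0,0],[-0.18,0.676,-0.682],85],[[0,0,0],[-0.18,0.676,-0.682],85],[[0,0,0],[-0.18,0.676,-0.682],85],[[0,0,0],[-0.18,0.676,-0.682],85],[[0,0,0],[-0.18,0.676,-0.682],85]]' | tail -1
python3 -m creep '[[[0,0,0],[-0.18,0.676,-0.682],85],[[0,0,0],[-0.18,0.676,-0.682],85],[[0,0,0],[-0.18,0.676,-0.682],85],[[0,0,0],[-0.18,0.676,-0.682],85],[[0,0,0],[-0.18,0.676,-0.682],85]]' | tail -1
python3 - <<'E'
from h import *
st();lg()
p,Rt=gflip(.4325,-.2815,.328,up=.15);to(p,Rt)
E
```

```text
finger_force: 0.0
finger_force: 0.0
finger_force: 0.0
finger_force: 0.0
t 34.5 tcp [ 0.5605 -0.1182  0.3256] q [ 0.29  0.63 -0.53  1.18  0.38  1.89  1.63] F [-0.8 -0.2 -1. ] w 0.0852 g 0.0
[[-0.859, -0.268, -0.437], [-0.218, 0.962, -0.161], [0.464, -0.043, -0.885]]
shift [ 0.004 -0.742  1.381]
turn [-0.021  0.079 -0.141]
```

```bash

python3 -m creep '[[[0,-0.25,0.2],[-0.021,0.079,-0.141],85],[[0,-0.5,0.4],[-0.021,0.079,-0.141],85],[[0,-0.742,0.5],[-0.021,0.079,-0.141],85],[[0,-0.742,0.6],[-0.021,0.079,-0.141],85],[[0,-0.742,0.6],[-0.021,0.079,-0.141],85],[[0,-0.742,0.6],[-0.021,0.079,-0.141],85]]' | tail -1
python3 - <<'E'
from h import *
st();lg()
find('flux_white1','wrist',[[.4322,-.2818,.318]])
find('flux_white1','top',[[.4322,-.2828,.318]])
p,Rt=gflip(.433,-.281,.333,up=.0);to(p,Rt)
E
```

```text
finger_force: 0.0
t 35.0 tcp [ 0.5504 -0.2403  0.2549] q [ 0.44  0.7  -0.51  1.23  0.47  1.78  1.83] F [-0.1 -0.2 -0.3] w 0.0847 g 0.0
[[-0.827, -0.318, -0.464], [-0.274, 0.948, -0.161], [0.492, -0.006, -0.871]]
flux_white1 [0.4322, -0.2818, 0.318] -> [ 0.4327 -0.279   0.3274] 0.95 conf 0.55
shift [-0.019 -0.003  1.82 ]
turn [-0.005  0.025 -0.015]
```

```bash

python3 -m creep '[[[-0.02,0,0.25],[0,0.025,-0.015],85],[[-0.02,0,0.5],[0,0.025,-0.015],85],[[-0.02,0,0.75],[0,0.025,-0.015],85],[[-0.02,0,0.95],[0,0.025,-0.015],85],[[-0.02,0,0.95],[0,0.025,-0.015],85]]' | tail -1
python3 -m creep '[[[0,0,0.2],[0,0,0],85],[[0,0,0.4],[0,0,0],85],[[0,0,0.6],[0,0,0],85],[[0,0,0.75],[0,0,0],85],[[0,0,0.83],[0,0,0],85],[[0,0,0.87],[0,0,0],85],[[0,0,0.87],[0,0,0],60],[[0,0,0.87],[0,0,0],40],[[0,0,0.87],[0,0,0],30],[[0,0,0.87],[0,0,0],30],[[0,0,0.87],[0,0,0],30],[[0,0,0.87],[0,0,0],30],[[0,0,0.87],[0,0,0],30]]' 50
python3 -m creep '[[[0.05,0,-0.1],[0,0,0],30],[[0.1,0,-0.2],[0,0,0],30],[[0.2,0,-0.4],[0,0,0],30],[[0.35,0,-0.7],[0,0,0],30],[[0.5,0,-1],[0,0,0],30],[[0.5,0,-1],[0,0,0],30]]' | tail -2
python3 -m creep '[[[0.1,0,-0.15],[0,0,0],30],[[0.2,0.1,-0.3],[0,0,0],30],[[0.2,0.3,-0.4],[0,0,0],30],[[0.2,0.6,-0.4],[0,0,0],30],[[0.2,0.9,-0.4],[0,0,0],30],[[0.2,0.9,-0.4],[0,0,0],30]]' | tail -2
python3 - <<'E'
from h import *
st();lg()
E
```

```text
finger_force: 0.0
time_s: 36.7
tool_pos: [0.4277, -0.2837, 0.0187]
tcp_rot: [-0.255, -0.16, 0.953, -0.044]
contact_force: [2.1, 1.9, 5.9]
grip_width: 0.0434
finger_force: 51.6
grip_width: 0.0434
finger_force: 51.2
grip_width: 0.0431
finger_force: 51.3
t 37.7 tcp [ 0.3945 -0.1444  0.253 ] q [ 0.49  0.45 -0.61  1.7   0.35  1.6   1.69] F [ 1.   0.9 -2.3] w 0.0431 g 51.3
[[-0.816, -0.334, -0.472], [-0.29, 0.943, -0.165], [0.5, 0.002, -0.866]]
```

```bash

python3 -m creep '[[[0,0,0],[-0.11,0,0.19],30],[[0,0,0],[-0.22,0,0.38],30],[[0,0,0],[-0.33,0,0.57],30],[[0,0,0],[-0.436,0,0.757],30],[[0,0,0],[-0.436,0,0.757],30]]' | tail -1
python3 -m creep '[[[0,0,0],[-0.11,0,0.19],30],[[0,0,0],[-0.22,0,0.38],30],[[0,0,0],[-0.33,0,0.57],30],[[0,0,0],[-0.436,0,0.757],30],[[0,0,0],[-0.436,0,0.757],30]]' | tail -1
python3 -m creep '[[[0,0,0],[-0.11,0,0.19],30],[[0,0,0],[-0.22,0,0.38],30],[[0,0,0],[-0.33,0,0.57],30],[[0,0,0],[-0.436,0,0.757],30],[[0,0,0],[-0.436,0,0.757],30],[[0,0,0],[-0.436,0,0.757],30]]' | tail -1
python3 - <<'E'
from h import *
st();lg()
p=np.array([.4277,-.2837,.0187]);Rt=R.from_quat([-.16,.953,-.044,-.255]);print(Rt.as_matrix()[:,1].round(3))
b=(.4327,-.280,.33)
for z in(.115,.058):
    pp,RR=place(p,Rt,lying(*b),upright(.638,-.06,-58,z));print(pp);to(pp,RR)
E
```

```text
finger_force: 51.4
finger_force: 51.5
finger_force: 51.6
t 39.03 tcp [ 0.3951 -0.1512  0.2519] q [ 0.69  0.42 -0.34  1.69 -0.16  1.49  1.  ] F [-0.5 -0.7 -1.1] w 0.0432 g 51.6
[[-0.488, 0.825, -0.284], [0.716, 0.565, 0.41], [0.498, -0.003, -0.867]]
[-0.327  0.945 -0.002]
[ 0.63815428 -0.06379488  0.10907083]
shift [-0.848  1.669  0.605]
turn [ 0.026 -3.138  0.094]
[ 0.63815428 -0.06379488  0.05207083]
shift [-1.038  1.67   0.934]
turn [ 0.026 -3.138  0.094]
```

```bash

python3 -m creep '[[[0,0.2,-0.05],[0,-0.2,0.006],30],[[0,0.4,-0.1],[0,-0.4,0.012],30],[[0,0.6,-0.2],[0,-0.6,0.018],30],[[0,0.74,-0.23],[0.006,-0.785,0.024],30],[[0,0.74,-0.23],[0.006,-0.785,0.024],30]]' | tail -1
python3 -m creep '[[[0,0,0],[0,-0.2,0.006],30],[[0,0,0],[0,-0.4,0.012],30],[[0,0,0],[0,-0.6,0.018],30],[[0,0,0],[0.006,-0.785,0.024],30],[[0,0,0],[0.006,-0.785,0.024],30]]' | tail -1
python3 -m creep '[[[0,0,0],[0,-0.2,0.006],30],[[0,0,0],[0,-0.4,0.012],30],[[0,0,0],[0,-0.6,0.018],30],[[0,0,0],[0.006,-0.785,0.024],30],[[0,0,0],[0.006,-0.785,0.024],30]]' | tail -1
python3 -m creep '[[[0,0,0],[0,-0.2,0.006],30],[[0,0,0],[0,-0.4,0.012],30],[[0,0,0],[0,-0.6,0.018],30],[[0,0,0],[0.006,-0.785,0.024],30],[[0,0,0],[0.006,-0.785,0.024],30],[[0,0,0],[0.006,-0.785,0.024],30]]' | tail -1
python3 - <<'E'
from h import *
st();lg()
p=np.array([.4277,-.2837,.0187]);Rt=R.from_quat([-.16,.953,-.044,-.255])
b=(.4327,-.280,.33)
for z in(.115,.058):
    pp,RR=place(p,Rt,lying(*b),upright(.638,-.06,-58,z));to(pp,RR)
E
```

```text
finger_force: 51.7
finger_force: 51.7
finger_force: 51.7
finger_force: 51.8
t 40.78 tcp [ 0.4972 -0.1032  0.2795] q [-0.2   0.27 -0.48  2.28  1.24  1.31 -0.93] F [ 0.2 -1.1 -1.7] w 0.0435 g 51.8
[[-0.271, 0.853, 0.446], [0.425, 0.522, -0.74], [-0.864, -0.011, -0.504]]
shift [0.838 0.951 0.798]
turn [-0.02  -0.01   0.007]
shift [1.166 0.955 0.989]
turn [-0.02  -0.01   0.007]
```

```bash

python3 -m creep '[[[0.05,0.19,0.1],[-0.02,-0.01,0],30],[[0.1,0.38,0.2],[-0.02,-0.01,0],30],[[0.2,0.57,0.3],[-0.02,-0.01,0],30],[[0.3,0.76,0.4],[-0.02,-0.01,0],30],[[0.4,0.95,0.5],[-0.02,-0.01,0],30],[[0.55,0.95,0.6],[-0.02,-0.01,0],30],[[0.7,0.95,0.7],[-0.02,-0.01,0],30],[[0.838,0.95,0.798],[-0.02,-0.01,0],30],[[0.838,0.95,0.798],[-0.02,-0.01,0],30],[[0.838,0.95,0.798],[-0.02,-0.01,0],30]]' | tail -1
python3 - <<'E'
from h import *
st();lg()
p=np.array([.4277,-.2837,.0187]);Rt=R.from_quat([-.16,.953,-.044,-.255])
b=(.4327,-.280,.33)
for z in(.058,):
    pp,RR=place(p,Rt,lying(*b),upright(.638,-.06,-58,z));to(pp,RR)
snap('top','t6.png')
E
python3 -c "
import cv2
a=cv2.imread('pics/t6.png')[90:290,230:480];cv2.imwrite('pics/c6.png',cv2.resize(a,(750,600)))"
```

```text
finger_force: 51.7
t 41.62 tcp [ 0.6399 -0.0666  0.1123] q [-0.24  0.74 -0.37  2.05  1.5   1.31 -1.16] F [ 0.2  0.2 -1.5] w 0.0436 g 51.7
[[-0.262, 0.851, 0.456], [0.421, 0.526, -0.739], [-0.868, -0.002, -0.496]]
shift [0.36 0.   0.18]
turn [-0.003  0.008 -0.005]
```

View pics/c6.png

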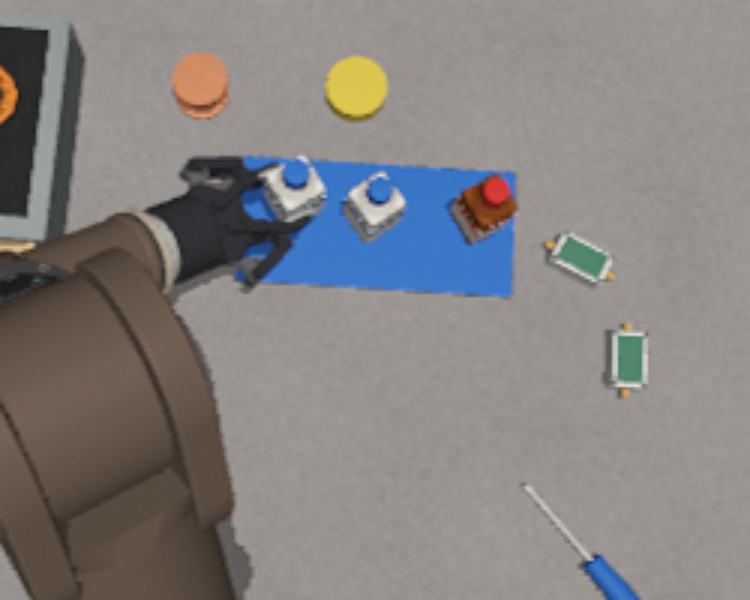

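The crop shows amber (487,210) and white1 (375,212) standing on the mat. White2 is held clear of them at (295,192). Lowering white2.

```bash

python3 -m creep '[[[0.1,0,0.05],[0,0,0],30],[[0.2,0,0.1],[0,0,0],30],[[0.29,0,0.15],[0,0,0],30],[[0.34,0,0.17],[0,0,0],30],[[0.36,0,0.18],[0,0,0],30],[[0.37,0,0.185],[0,0,0],30],[[0.37,0,0.185],[0,0,0],30]]' | grep -E 'pos|force'
python3 -m creep '[[[0.01,0,0.005],[0,0,0],30],[[0.02,0,0.01],[0,0,0],30],[[0.02,0,0.01],[0,0,0],30],[[0.02,0,0.01],[0,0,0],30]]' | grep -E 'pos|force' 
```

```text
tool_pos: [0.6386, -0.0616, 0.0513]
contact_force: [0.7, -0.0, -1.6]
finger_force: 51.8
tool_pos: [0.6387, -0.0616, 0.0486]
contact_force: [-2.8, 1.6, 7.3]
finger_force: 52.5
```

```bash

python3 -m creep '[[[0,0,0],[0,0,0],46],[[0,0,0],[0,0,0],50],[[0,0,0],[0,0,0],56],[[0,0,0],[0,0,0],62],[[0,0,0],[0,0,0],66],[[0,0,0],[0,0,0],66],[[0,0,0],[0,0,0],66]]' | tail -3
python3 -m creep '[[[0,0,-0.1],[0,0,0],66],[[0,0,-0.2],[0,0,0],66],[[0,0,-0.35],[0,0,0],66],[[0,0,-0.6],[0,0,0],66],[[0,0,-0.9],[0,0,0],66],[[-0.1,0,-1],[0,0,0],66],[[-0.3,0,-1],[0,0,0],66],[[-0.6,0,-1],[0,0,0],66],[[-1,0,-1],[0,0,0],66],[[-1,0,-1],[0,0,0],66]]' | tail -1
python3 - <<'E'
from h import *
import ik
st();lg()
to([.50,.25,.36],tool([0,0,-1],[1,0,0]))
for p in([.5,.25,.36],[.53,.345,.06],[.36,.345,.06]):
    for y in([1,0,0],[-1,0,0]):
        print(p,y,[x.round(2).tolist() for x in ik.ik(np.array(p),tool([0,0,-1],y),np.array([-.3,.5,-.3,1.8,.3,1.3,0]),6)[:1]])
E
```

```text
contact_force: [-0.2, 0.2, -0.5]
grip_width: 0.0661
finger_force: 0.0
finger_force: 0.0
t 44.0 tcp [ 0.6091 -0.0162  0.2557] q [-0.28  0.5  -0.46  2.    1.28  1.41 -0.91] F [0.6 0.2 0.3] w 0.0657 g 0.0
[[-0.256, 0.85, 0.461], [0.421, 0.527, -0.738], [-0.87, 0.005, -0.493]]
shift [ 0.329  0.32  -1.988]
turn [0.594 2.052 0.999]
[0.5, 0.25, 0.36] [1, 0, 0] [[-0.63, 0.25, 0.1, 1.53, -0.02, 1.37, -0.53]]
[0.5, 0.25, 0.36] [-1, 0, 0] [[0.05, 0.37, -0.86, 1.47, 0.28, 1.43, 2.32]]
[0.53, 0.345, 0.06] [1, 0, 0] [[-0.82, 0.63, 0.24, 1.74, -0.2, 0.8, -0.49]]
[0.53, 0.345, 0.06] [-1, 0, 0] [[-0.02, 0.91, -1.1, 1.66, 0.89, 1.15, 1.77]]
[0.36, 0.345, 0.06] [1, 0, 0] [[-0.83, 0.46, -0.06, 2.05, 0.04, 0.63, -0.91]]
[0.36, 0.345, 0.06] [-1, 0, 0] [[-0.23, 0.63, -0.9, 2.01, 0.68, 0.83, 1.63]]
```

```bash

python3 -m creep '[[[0.16,0.16,-1],[0,0,0],66],[[0.16,0.16,-1],[0,0,0],66],[[0.16,0.16,-1],[0,0,0],66],[[0.16,0.16,-1],[0,0,0],66],[[0.16,0.16,-1],[0,0,0],66]]' | tail -1
python3 -m creep '[[[0.16,0.16,-1],[0,0,0],85],[[0.16,0.16,-1],[0,0,0],85],[[0.16,0.16,-1],[0,0,0],85],[[0.16,0.16,-1],[0,0,0],85],[[0.16,0.16,-1],[0,0,0],85]]' | tail -1
python3 -m creep '[[[0,0,0],[0.198,0.684,0.333],85],[[0,0,0],[0.198,0.684,0.333],85],[[0,0,0],[0.198,0.684,0.333],85],[[0,0,0],[0.198,0.684,0.333],85]]' | tail -1
python3 -m creep '[[[0,0,0],[0.198,0.684,0.333],85],[[0,0,0],[0.198,0.684,0.333],85],[[0,0,0],[0.198,0.684,0.333],85],[[0,0,0],[0.198,0.684,0.333],85]]' | tail -1
python3 -m creep '[[[0,0,0],[0.198,0.684,0.333],85],[[0,0,0],[0.198,0.684,0.333],85],[[0,0,0],[0.198,0.684,0.333],85],[[0,0,0],[0.198,0.684,0.333],85],[[0,0,0],[0.198,0.684,0.333],85]]' | tail -1
python3 - <<'E'
from h import *
st();lg()
to([.50,.25,.36],tool([0,0,-1],[1,0,0]))
for c in('wrist','top','side'):
    s=snap(c,'h_'+c+'.png')
    for n,z in(('cab_drawer0_handle',.062),('drawer_floor',.022),('cab',0)):
        for l in ctrl.landmark_of(n,c)[:2]: print(c,n,round(l['conf'],2),(np.array(l['centre'])*[640,400]).astype(int),atz(s,l['centre'][0]*640,l['centre'][1]*400,z).round(4))
E
```

```text
finger_force: 0.0
finger_force: 0.0
finger_force: 0.0
finger_force: 0.0
finger_force: 0.0
t 45.92 tcp [0.4985 0.2495 0.3568] q [-0.07  0.33 -0.67  1.49  0.2   1.4  -0.75] F [0.1 0.2 0.1] w 0.085 g 0.0
[[0.001, 1.0, -0.006], [1.0, -0.001, -0.004], [-0.004, -0.006, -1.0]]
shift [ 0.003  0.01  -0.021]
turn [-0.011  0.008 -0.001]
wrist cab_drawer0_handle 0.82 [347  96] [0.534  0.3391 0.062 ]
wrist cab 0.86 [454 102] [ 0.7105  0.3323 -0.    ]
wrist cab 0.23 [382 343] [ 0.6244 -0.1502  0.    ]
top cab_drawer0_handle 0.92 [193 189] [0.5344 0.3494 0.062 ]
top drawer_floor 0.61 [202 157] [0.6457 0.3392 0.022 ]
top drawer_floor 0.47 [425 277] [ 0.273 -0.369  0.022]
top cab 0.75 [208 141] [0.7054 0.331  0.    ]
top cab 0.45 [326 156] [ 0.6597 -0.0639  0.    ]
side cab_drawer0_handle 0.63 [283 284] [0.5334 0.3426 0.062 ]
side drawer_floor 0.92 [236 289] [0.6516 0.3411 0.022 ]
side drawer_floor 0.35 [401 175] [ 0.2737 -0.3298  0.022 ]
side cab 0.76 [214 290] [0.7125 0.3323 0.    ]
```

View pics/h_wrist.png

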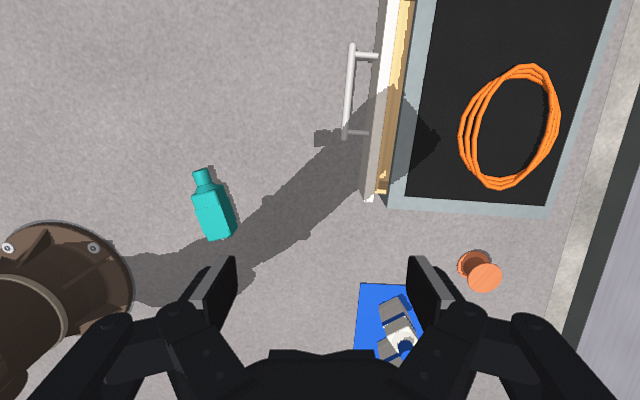

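The wrist view shows the handle bar from (353,44) to (345,138), with the drawer front just behind it and slightly ajar.

```bash
python3 - <<'E'
from h import *
s=snap('wrist')
a=atz(s,353,44,.062);b=atz(s,345,138,.062);print(a,b,(a+b)/2,np.degrees(np.arctan2(*(a-b)[:2])))
# cabinet top front edge, z=.1
a=atz(s,432,0,.1);b=atz(s,404,196,.1);print('front edge',a,b,np.degrees(np.arctan2(*(a-b)[:2])))
yaw=np.arctan2(*(a-b)[:2]);ux=np.array([np.cos(yaw),-np.sin(yaw),0])
to([.5335,.340,.10],tool([0,0,-1],ux));to([.5335,.340,.045],tool([0,0,-1],ux))
E
```

```text
[0.53904589 0.41037354 0.062     ] [0.53169056 0.28702385 0.062     ] [0.53536822 0.3486987  0.062     ] 3.412502807917905
front edge [0.62628092 0.44997375 0.1       ] [0.61469118 0.21019877 0.1       ] 2.7672885750069787
shift [0.581 0.243 1.722]
turn [-0.008 -0.001  0.101]
shift [0.58  0.244 2.089]
turn [-0.008 -0.001  0.101]
```

```bash

python3 -m creep '[[[0.615,0.257,0.5],[-0.008,0,0.101],26],[[0.615,0.257,1],[-0.008,0,0.101],26],[[0.615,0.257,1],[-0.008,0,0.101],26],[[0.615,0.257,1],[-0.008,0,0.101],26],[[0.615,0.257,1],[-0.008,0,0.101],26],[[0.615,0.257,1],[-0.008,0,0.101],26],[[0.615,0.257,1],[-0.008,0,0.101],26]]' | tail -2
python3 - <<'E'
from h import *
st();lg()
s=snap('wrist','h2.png')
for l in ctrl.landmark_of('cab_drawer0_handle','wrist')[:2]: print(l['conf'],atz(s,l['centre'][0]*640,l['centre'][1]*400,.062).round(4))
L=ctrl.silhouettes('cab_drawer0_handle','wrist')
for l in L: print(l['conf'],l['extent'])
to([.5355,.345,.045])
E
```

```text
grip_width: 0.026
finger_force: 0.0
t 47.15 tcp [0.5361 0.3448 0.2086] q [-0.26  0.55 -0.62  1.53  0.33  1.17 -0.98] F [-0.1  0.1  0.4] w 0.026 g 0.0
[[0.048, 0.999, -0.001], [0.999, -0.048, 0.0], [0.0, -0.001, -1.0]]
0.63 [0.5339 0.3463 0.062 ]
0.59 [0.6647, 0.9715, 0.6956, 1.0]
0.56 [0.488, 0.0532, 0.6373, 0.818]
shift [-0.002 -0.015  1.107]
```

View pics/h2.png

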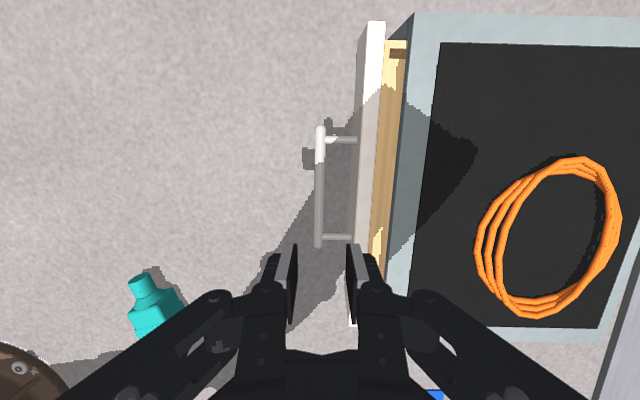

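The bar at column 319 is centred between the fingers (294 and 350) and parallel to the pads. Descending.

```bash

python3 -m creep '[[[0,-0.015,0.25],[0,0,0],26],[[0,-0.015,0.5],[0,0,0],26],[[0,-0.015,0.65],[0,0,0],26],[[0,-0.015,0.75],[0,0,0],26],[[0,-0.015,0.75],[0,0,0],26]]' | grep force
python3 -m creep '[[[0,0,0.08],[0,0,0],26],[[0,0,0.16],[0,0,0],26],[[0,0,0.24],[0,0,0],26],[[0,0,0.31],[0,0,0],26],[[0,0,0.35],[0,0,0],26],[[0,0,0.35],[0,0,0],26]]' | grep -E 'pos|force'
python3 -m creep '[[[0,0,0],[0,0,0],20],[[0,0,0],[0,0,0],10],[[0,0,0],[0,0,0],0],[[0,0,0],[0,0,0],0],[[0,0,0],[0,0,0],0],[[0,0,0],[0,0,0],0]]' 60 
```

```text
contact_force: [-1.6, -1.8, 0.7]
finger_force: 0.0
tool_pos: [0.5364, 0.345, 0.0449]
contact_force: [1.0, -4.4, 12.7]
finger_force: 5.3
time_s: 48.72
tool_pos: [0.5343, 0.3454, 0.0436]
tcp_rot: [-0.0, 0.724, 0.689, 0.001]
contact_force: [-0.0, -0.6, 6.1]
grip_width: 0.0092
finger_force: 58.5
```

```bash

python3 -m creep '[[[0,-0.06,0],[0,0,0],0],[[0,-0.12,0],[0,0,0],0],[[0,-0.2,0],[0,0,0],0],[[0,-0.28,0],[0,0,0],0],[[0,-0.36,0],[0,0,0],0],[[0,-0.44,0],[0,0,0],0],[[0,-0.52,0],[0,0,0],0],[[0,-0.6,0],[0,0,0],0],[[0,-0.68,0],[0,0,0],0],[[0,-0.76,0],[0,0,0],0],[[0,-0.8,0],[0,0,0],0],[[0,-0.8,0],[0,0,0],0]]' | grep -E 'pos|force|width'
python3 -m creep '[[[0,-0.04,0],[0,0,0],0],[[0,-0.08,0],[0,0,0],0],[[0,-0.12,0],[0,0,0],0],[[0,-0.12,0],[0,0,0],0]]' | grep -E 'pos|force|width'
```

```text
tool_pos: [0.4109, 0.3543, 0.0436]
contact_force: [0.0, 10.5, -3.5]
grip_width: 0.0088
finger_force: 59.0
tool_pos: [0.3935, 0.3555, 0.0436]
contact_force: [-0.4, 12.6, -5.8]
grip_width: 0.0089
finger_force: 59.0
```

```bash

python3 -m creep '[[[0.01,-0.03,0],[0,0,0],0],[[0.01,-0.06,0],[0,0,0],0],[[0.01,-0.06,0],[0,0,0],0],[[0.01,-0.06,0],[0,0,0],0]]' | grep -E 'pos|force|width'
python3 - <<'E'
from h import *
for c in('top','side'):
    s=snap(c)
    for n,z in(('drawer_floor',.022),('cab_drawer0_handle',.062)):
        for l in ctrl.landmark_of(n,c)[:1]: print(c,n,l['conf'],atz(s,l['centre'][0]*640,l['centre'][1]*400,z).round(4))
find('module1','top',[[.487,-.4177,-.06],[.595,-.372,1.09]],MOD,0)
find('module1','side',[[.487,-.4177,-.06],[.595,-.372,1.09]],MOD,0)
E
```

```text
tool_pos: [0.3855, 0.3562, 0.0436]
contact_force: [-0.5, 8.6, -1.0]
grip_width: 0.0091
finger_force: 59.3
top drawer_floor 0.82 [0.5077 0.3351 0.022 ]
side drawer_floor 0.71 [0.5049 0.3452 0.022 ]
side cab_drawer0_handle 0.94 [0.3796 0.3462 0.062 ]
module1 [0.487, -0.4177, -0.06] -> [ 0.4862 -0.4214 -0.1521] 0.896 conf 0.83
module1 [0.595, -0.372, 1.09] -> [ 0.5934 -0.3755  1.0836] 0.906 conf 0.62
module1 [0.595, -0.372, 1.09] -> [ 0.6071 -0.3749  1.6788] 0.724 conf 0.52
```

```bash

python3 -m creep '[[[0,0,0],[0,0,0],20],[[0,0,0],[0,0,0],26],[[0,0,0],[0,0,0],26],[[0,0,0],[0,0,0],26],[[0,0,-0.1],[0,0,0],26],[[0,0,-0.25],[0,0,0],26],[[0,0,-0.5],[0,0,0],26],[[0,0,-0.75],[0,0,0],26],[[0,0,-1],[0,0,0],60],[[0,0,-1],[0,0,0],85]]' | grep force
python3 -m creep '[[[0,0,-0.9],[0,0,0],85],[[0,0.2,-0.9],[0,0,0],85],[[-0.2,0.5,-0.9],[0,0,0],85],[[-0.4,0.6,-0.9],[0,0,0],85],[[-0.7,0.6,-0.9],[0,0,0],85],[[-0.9,0.6,-0.9],[0,0,0],85],[[-0.9,0.6,-0.9],[0,0,0],85]]' | grep force
python3 - <<'E'
from h import *
import ik
st();lg()
for p,y in (((.487,-.42,.02),-.1),((.594,-.374,.02),1.087)):
    for s in(1,-1):
        print(p,s,[x.round(2).tolist() for x in ik.ik(np.array(p),tool([0,0,-1],[s*np.sin(y),-s*np.cos(y),0]),np.array([.9,.7,.1,1.7,.1,1,0]),6)[:1]])
for s in(1,-1): print('place',s,[x.round(2).tolist() for x in ik.ik(np.array([.51,.30,.05]),tool([0,0,-1],[.05*s,-1*s,0]),np.array([-.5,.7,.1,1.7,.1,1,0]),6)[:1]])
to([.47,-.30,.36],tool([0,0,-1],[0,-1,0]));to([.47,-.30,.36],tool([0,0,-1],[0,1,0]))
E
```

```text
contact_force: [1.2, 0.4, 0.4]
finger_force: 0.0
contact_force: [1.7, -0.6, -0.4]
finger_force: 0.0
t 52.3 tcp [0.4722 0.2077 0.3281] q [-0.01  0.25 -0.64  1.64  0.16  1.3  -0.73] F [ 1.7 -0.6 -0.4] w 0.085 g 0.0
[[0.056, 0.998, 0.0], [0.998, -0.056, -0.003], [-0.003, 0.001, -1.0]]
(0.487, -0.42, 0.02) 1 [[0.4, 0.71, 0.35, 1.74, -0.33, 0.75, -0.75]]
(0.487, -0.42, 0.02) -1 [[0.98, 0.76, -0.54, 1.68, 0.5, 0.84, 1.69]]
(0.594, -0.374, 0.02) 1 [[0.48, 0.76, 0.02, 1.55, -0.02, 0.83, 0.01]]
(0.594, -0.374, 0.02) -1 [[-0.09, 1.05, 1.1, 1.61, -1.01, 1.15, -2.35]]
place 1 [[-1.05, 0.66, 0.64, 1.87, -0.55, 0.79, -1.63]]
place -1 [[-0.48, 0.59, -0.2, 1.82, 0.16, 0.74, 0.85]]
shift [-3.38   0.175 -0.203]
turn [5.000e-03 3.000e-03 3.029e+00]
shift [-3.38   0.175 -0.203]
turn [-0.004  0.005 -3.254]
```

```bash

python3 -m creep '[[[-0.85,0.05,-0.1],[0,0,0],85],[[-0.85,0.05,-0.1],[0,0,0],85],[[-0.85,0.05,-0.1],[0,0,0],85],[[-0.85,0.05,-0.1],[0,0,0],85]]' | grep finger
python3 -m creep '[[[-0.85,0.05,-0.1],[0,0,0],85],[[-0.85,0.05,-0.1],[0,0,0],85],[[-0.85,0.05,-0.1],[0,0,0],85],[[-0.85,0.05,-0.1],[0,0,0],85]]' | grep finger
python3 -m creep '[[[-0.85,0.05,0],[0,0,0],85],[[-0.85,0.05,0],[0,0,0],85],[[-0.85,0.05,0],[0,0,0],85],[[-0.85,0.05,0],[0,0,0],85]]' | grep finger
python3 -m creep '[[[-0.85,0.05,0],[0,0,0.76],85],[[-0.85,0.05,0],[0,0,0.76],85],[[-0.85,0.05,0],[0,0,0.76],85],[[-0.85,0.05,0],[0,0,0.76],85]]' | grep finger
python3 -m creep '[[[0,0,0],[0,0,0.76],85],[[0,0,0],[0,0,0.76],85],[[0,0,0],[0,0,0.76],85],[[0,0,0],[0,0,0.76],85]]' | grep finger
python3 -m creep '[[[0,0,0],[0,0,0.76],85],[[0,0,0],[0,0,0.76],85],[[0,0,0],[0,0,0.76],85],[[0,0,0],[0,0,0.76],85]]' | grep finger
python3 -m creep '[[[0,0,0],[0,0,0.76],85],[[0,0,0],[0,0,0.76],85],[[0,0,0],[0,0,0.76],85],[[0,0,0],[0,0,0.76],85],[[0,0,0],[0,0,0.76],85]]' | grep finger
python3 - <<'E'
from h import *
st();lg()
for c in('wrist','top'): find('module1',c,[[.487,-.418,-.1],[.595,-.372,1.09]],MOD,0)
p=[.487,-.420,.10];y=-.1
to(p,tool([0,0,-1],[np.sin(y),-np.cos(y),0]))
E
```

```text
finger_force: 0.0
finger_force: 0.0
finger_force: 0.0
finger_force: 0.0
finger_force: 0.0
finger_force: 0.0
finger_force: 0.0
t 54.72 tcp [ 0.4755 -0.2961  0.3576] q [ 0.53  0.26 -0.09  1.52  0.02  1.37 -1.12] F [ 1.1  0.1 -0.7] w 0.085 g 0.0
[[1.0, 0.01, -0.0], [0.01, -1.0, 0.001], [-0.0, -0.001, -1.0]]
module1 [0.487, -0.418, -0.1] -> [ 0.4871 -0.4181 -0.0556] 0.898 conf 0.61
module1 [0.595, -0.372, 1.09] -> [ 0.5959 -0.3711  1.0835] 0.912 conf 0.97
module1 [0.487, -0.418, -0.1] -> [ 0.4858 -0.4209 -0.1709] 0.871 conf 0.51
module1 [0.595, -0.372, 1.09] -> [ 0.6008 -0.3733  1.0304] 0.577 conf 0.59
shift [0.071 0.826 1.717]
turn [-0.002 -0.     0.212]
```

```bash

python3 -m creep '[[[0.075,0.82,0.2],[0,0,0.19],85],[[0.075,0.82,0.5],[0,0,0.19],85],[[0.075,0.82,0.8],[0,0,0.19],85],[[0.075,0.82,1],[0,0,0.19],85],[[0.075,0.82,1],[0,0,0.19],85],[[0.075,0.82,1],[0,0,0.19],85]]' | grep finger
python3 - <<'E'
from h import *
st()
find('module1','wrist',[[.487,-.418,-.1]],MOD,0)
to([.4867,-.419,.007])
E
```

```text
finger_force: 0.0
t 55.42 tcp [ 0.4826 -0.4199  0.1992] q [ 0.65  0.49 -0.03  1.56  0.02  1.1  -1.05] F [-2.2  0.6 -1.2] w 0.085 g 0.0
[[0.996, -0.093, -0.01], [-0.093, -0.996, 0.007], [-0.011, -0.006, -1.0]]
module1 [0.487, -0.418, -0.1] -> [ 0.486  -0.4182 -0.0525] 0.91 conf 0.87
shift [0.006 0.004 1.331]
```

```bash

python3 -m creep '[[[0.006,-0.01,0.25],[0,0,-0.06],85],[[0.006,-0.01,0.5],[0,0,-0.06],85],[[0.006,-0.01,0.75],[0,0,-0.06],85],[[0.006,-0.01,0.85],[0,0,-0.06],85],[[0.006,-0.01,0.85],[0,0,-0.06],85]]' | grep finger
python3 -m creep '[[[0,0,0.15],[0,0,0],85],[[0,0,0.3],[0,0,0],85],[[0,0,0.4],[0,0,0],85],[[0,0,0.46],[0,0,0],85],[[0,0,0.475],[0,0,0],85],[[0,0,0.475],[0,0,0],70],[[0,0,0.475],[0,0,0],50],[[0,0,0.475],[0,0,0],30],[[0,0,0.475],[0,0,0],20],[[0,0,0.475],[0,0,0],20],[[0,0,0.475],[0,0,0],20],[[0,0,0.475],[0,0,0],20]]' 45
python3 -m creep '[[[0,0,-0.1],[0,0,0],20],[[0,0,-0.2],[0,0,0],20],[[0,0,-0.4],[0,0,0],20],[[0,0,-0.7],[0,0,0],20],[[0,0,-1],[0,0,0],20],[[0,0,-1],[0,0,0],20]]' | tail -2
python3 -m creep '[[[0,0,-0.2],[0,0,0],20],[[0,0,-0.4],[0,0,0],20],[[0,0,-0.6],[0,0,0],20],[[0,0,-0.7],[0,0,0],20],[[0,0,-0.7],[0,0,0],20]]' | tail -2
python3 - <<'E'
from h import *
st();lg()
to([.51,.30,.25],tool([0,0,-1],[-.052,-1,0]))
E
```

```text
finger_force: 0.0
time_s: 56.93
tool_pos: [0.4889, -0.4183, 0.0103]
tcp_rot: [0.0, 1.0, -0.032, 0.001]
contact_force: [-0.8, 1.0, 6.6]
grip_width: 0.0351
finger_force: 46.0
grip_width: 0.0349
finger_force: 45.1
grip_width: 0.0352
finger_force: 45.2
t 57.85 tcp [ 0.4896 -0.4191  0.2686] q [ 0.65  0.44 -0.04  1.47  0.02  1.23 -1.02] F [ 1.   0.5 -1.5] w 0.0352 g 45.2
[[0.998, -0.063, 0.006], [-0.063, -0.998, -0.003], [0.006, 0.003, -1.0]]
shift [-0.167 -4.793  0.108]
turn [ 0.006 -0.012 -0.022]
```

```bash

python3 -m creep '[[[-0.03,-0.94,0],[0,0,0],20],[[-0.03,-0.94,0],[0,0,0],20],[[-0.03,-0.94,0],[0,0,0],20],[[-0.03,-0.94,0],[0,0,0],20]]' | grep finger
python3 -m creep '[[[-0.03,-0.94,0],[0,0,0],20],[[-0.03,-0.94,0],[0,0,0],20],[[-0.03,-0.94,0],[0,0,0],20],[[-0.03,-0.94,0],[0,0,0],20]]' | grep finger
python3 -m creep '[[[-0.03,-0.94,0],[0,0,0],20],[[-0.03,-0.94,0],[0,0,0],20],[[-0.03,-0.94,0],[0,0,0],20],[[-0.03,-0.94,0],[0,0,0],20]]' | grep finger
python3 -m creep '[[[-0.03,-0.94,0],[0,0,0],20],[[-0.03,-0.94,0],[0,0,0],20],[[-0.03,-0.94,0],[0,0,0],20],[[-0.03,-0.94,0],[0,0,0],20]]' | grep finger
python3 -m creep '[[[-0.03,-0.94,0],[0,0,0],20],[[-0.03,-0.94,0],[0,0,0],20],[[-0.03,-0.94,0],[0,0,0],20],[[-0.03,-0.94,0],[0,0,0],20],[[-0.03,-0.94,0],[0,0,0],20]]' | grep finger
python3 - <<'E'
from h import *
st();lg()
to([.51,.285,.036],tool([0,0,-1],[-.052,-1,0]))
s=snap('wrist','w8.png')
for c in('top','side'):
    s=snap(c)
    for l in ctrl.landmark_of('drawer_floor',c)[:1]: print(c,l['conf'],atz(s,l['centre'][0]*640,l['centre'][1]*400,.022).round(4))
E
```

```text
finger_force: 45.3
finger_force: 45.4
finger_force: 45.4
finger_force: 45.4
finger_force: 45.4
t 59.6 tcp [0.5079 0.2927 0.2634] q [-0.35  0.38 -0.36  1.6   0.14  1.19 -2.37] F [ 0.4  0.3 -0.9] w 0.0351 g 45.4
[[0.998, -0.056, -0.002], [-0.056, -0.998, 0.003], [-0.002, -0.003, -1.0]]
shift [0.02  0.056 1.516]
turn [-0.006  0.004 -0.008]
top 0.86 [0.5013 0.3381 0.022 ]
side 0.55 [0.5042 0.3396 0.022 ]
```

View pics/w8.png

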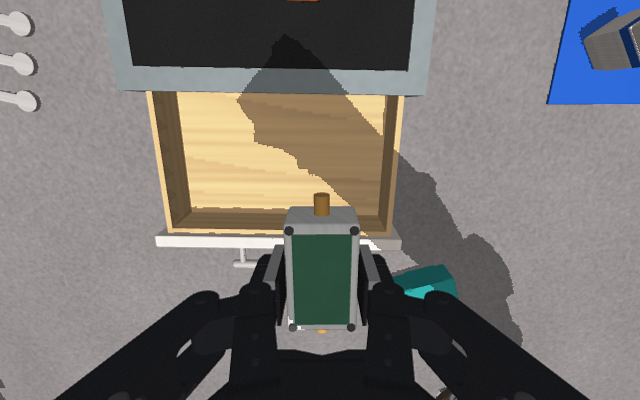

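The drawer is open with an empty wooden floor, and the module is held square above it. Lowering.

```bash

python3 -m creep '[[[0.03,0.056,0.25],[0,0,0],20],[[0.03,0.056,0.5],[0,0,0],20],[[0.03,0.056,0.75],[0,0,0],20],[[0.03,0.056,1],[0,0,0],20],[[0.03,0.056,1],[0,0,0],20],[[0.03,0.056,1],[0,0,0],20]]' | grep force
python3 -m creep '[[[0,0,0.15],[0,0,0],20],[[0,0,0.3],[0,0,0],20],[[0,0,0.4],[0,0,0],20],[[0,0,0.46],[0,0,0],20],[[0,0,0.49],[0,0,0],20],[[0,0,0.51],[0,0,0],20],[[0,0,0.51],[0,0,0],20]]' | grep -E 'pos|force'
python3 -m creep '[[[0,0,0.015],[0,0,0],20],[[0,0,0.015],[0,0,0],36],[[0,0,0.015],[0,0,0],42],[[0,0,0.015],[0,0,0],50],[[0,0,0.015],[0,0,0],56],[[0,0,0.015],[0,0,0],56],[[0,0,0.015],[0,0,0],56],[[0,0,-0.1],[0,0,0],56],[[0,0,-0.3],[0,0,0],56],[[0,0,-0.6],[0,0,0],56],[[0,0,-0.9],[0,0,0],56],[[0,0,-1],[0,0,0],56]]' | grep -E 'pos|force'
```

```text
contact_force: [0.1, 1.1, -0.7]
finger_force: 45.4
tool_pos: [0.5148, 0.279, 0.0391]
contact_force: [-0.3, -0.4, -0.6]
finger_force: 45.5
tool_pos: [0.5152, 0.2797, 0.1929]
contact_force: [0.7, 1.2, -0.7]
finger_force: 0.0
```

```bash

python3 -m creep '[[[0,0,-0.3],[0,0,0],85],[[0,0,-0.55],[0,0,0],85],[[0.1,0.4,-0.55],[0,0,0],85],[[0.1,0.8,-0.55],[0,0,0],85],[[0.1,0.9,-0.55],[0,0,0],85],[[0.1,0.9,-0.55],[0,0,0],85]]' | grep finger
python3 -m creep '[[[0,0.9,0],[0,0,0],85],[[0,0.9,0],[0,0,0],85],[[0,0.9,0],[0,0,0],85],[[0,0.9,0],[0,0,0],85]]' | grep finger
python3 -m creep '[[[0,0.9,0],[0,0,0],85],[[0,0.9,0],[0,0,0],85],[[0,0.9,0],[0,0,0],85],[[0,0.9,0],[0,0,0],85]]' | grep finger
python3 -m creep '[[[0,0.9,0],[0,0,-0.76],85],[[0,0.9,0],[0,0,-0.76],85],[[0,0.9,0],[0,0,-0.76],85],[[0,0.9,0],[0,0,-0.76],85]]' | grep finger
python3 -m creep '[[[0,0,0],[0,0,-0.76],85],[[0,0,0],[0,0,-0.76],85],[[0,0,0],[0,0,-0.76],85],[[0,0,0],[0,0,-0.76],85]]' | grep finger
python3 -m creep '[[[0,0,0],[0,0,-0.76],85],[[0,0,0],[0,0,-0.76],85],[[0,0,0],[0,0,-0.76],85],[[0,0,0],[0,0,-0.76],85],[[0,0,0],[0,0,-0.76],85]]' | grep finger
python3 - <<'E'
from h import *
st();lg()
for c in('wrist','top'): find('module1',c,[[.595,-.372,1.09]],MOD,0)
y=1.085
to([.5955,-.3715,.10],tool([0,0,-1],[np.sin(y),-np.cos(y),0]))
E
```

```text
finger_force: 0.0
finger_force: 0.0
finger_force: 0.0
finger_force: 0.0
finger_force: 0.0
finger_force: 0.0
t 64.18 tcp [ 0.495  -0.2613  0.27  ] q [ 0.63  0.32 -0.31  1.66  0.1   1.18 -0.21] F [ 0.5 -0.3 -0.1] w 0.0855 g 0.0
[[0.479, 0.878, 0.0], [0.878, -0.479, 0.001], [0.001, -0.0, -1.0]]
module1 [0.595, -0.372, 1.09] -> [ 0.5947 -0.3718  1.1075] 0.922 conf 0.72
shift [-0.327  0.939  1.133]
turn [-0.    -0.002 -0.023]
```

```bash

python3 -m creep '[[[-0.1,0.25,0],[0,0,-0.03],85],[[-0.2,0.5,0],[0,0,-0.03],85],[[-0.3,0.75,0.1],[0,0,-0.03],85],[[-0.33,0.939,0.3],[0,0,-0.03],85],[[-0.33,0.939,0.6],[0,0,-0.03],85],[[-0.33,0.939,0.9],[0,0,-0.03],85],[[-0.33,0.939,0.9],[0,0,-0.03],85],[[-0.33,0.939,0.9],[0,0,-0.03],85]]' | grep finger
python3 - <<'E'
from h import *
st()
find('module1','wrist',[[.595,-.372,1.09]],MOD,0)
to([.595,-.3717,.007])
E
```

```text
finger_force: 0.0
t 65.05 tcp [ 0.5935 -0.3706  0.1317] q [ 0.64  0.66 -0.26  1.45  0.18  1.06 -0.14] F [-0.8 -0.   0.3] w 0.085 g 0.0
[[0.462, 0.887, -0.006], [0.887, -0.462, 0.004], [0.001, -0.007, -1.0]]
module1 [0.595, -0.372, 1.09] -> [ 0.5949 -0.3712  1.0803] 0.923 conf 0.97
shift [-0.004 -0.012  0.868]
```

```bash

python3 -m creep '[[[0,0,0.25],[0,0,0],85],[[0,0,0.45],[0,0,0],85],[[0,0,0.6],[0,0,0],85],[[0,0,0.72],[0,0,0],85],[[0,0,0.8],[0,0,0],85],[[0,0,0.85],[0,0,0],85],[[0,0,0.85],[0,0,0],70],[[0,0,0.85],[0,0,0],50],[[0,0,0.85],[0,0,0],30],[[0,0,0.85],[0,0,0],20],[[0,0,0.85],[0,0,0],20],[[0,0,0.85],[0,0,0],20],[[0,0,0.85],[0,0,0],20]]' 45
python3 -m creep '[[[0,0,-0.1],[0,0,0],20],[[0,0,-0.2],[0,0,0],20],[[0,0,-0.4],[0,0,0],20],[[0,0,-0.7],[0,0,0],20],[[0,0,-1],[0,0,0],20],[[0,0,-1],[0,0,0],20]]' | tail -2
python3 -m creep '[[[0,0,-0.2],[0,0,0],20],[[0,0,-0.4],[0,0,0],20],[[0,0,-0.6],[0,0,0],20],[[0,0,-0.7],[0,0,0],20],[[0,0,-0.7],[0,0,0],20]]' | tail -2
python3 - <<'E'
from h import *
st();lg()
to([.515,.385,.265],tool([0,0,-1],[-.052,-1,0]))
E
```

```text
time_s: 66.23
tool_pos: [0.5966, -0.3721, 0.0092]
tcp_rot: [0.001, 0.855, 0.519, 0.001]
contact_force: [-0.4, -0.9, 7.4]
grip_width: 0.0349
finger_force: 46.6
grip_width: 0.0349
finger_force: 45.7
grip_width: 0.0352
finger_force: 45.6
t 67.15 tcp [ 0.5971 -0.3724  0.2685] q [ 0.64  0.56 -0.27  1.29  0.14  1.31 -0.11] F [ 0.8 -0.3 -1.3] w 0.0352 g 45.6
[[0.461, 0.887, 0.007], [0.888, -0.461, -0.003], [0.001, 0.008, -1.0]]
shift [ 4.229 -2.813  0.005]
turn [ 0.013 -0.01   2.288]
```

```bash

python3 -m creep '[[[0.705,-0.469,0],[0,0,0],20],[[0.705,-0.469,0],[0,0,0],20],[[0.705,-0.469,0],[0,0,0],20],[[0.705,-0.469,0],[0,0,0],20]]' | grep finger
python3 -m creep '[[[0.705,-0.469,0],[0,0,0],20],[[0.705,-0.469,0],[0,0,0],20],[[0.705,-0.469,0],[0,0,0],20],[[0.705,-0.469,0],[0,0,0],20]]' | grep finger
python3 -m creep '[[[0.705,-0.469,0],[0,0,0],20],[[0.705,-0.469,0],[0,0,0],20],[[0.705,-0.469,0],[0,0,0],20],[[0.705,-0.469,0],[0,0,0],20]]' | grep finger
python3 -m creep '[[[0.705,-0.469,0],[0,0,0],20],[[0.705,-0.469,0],[0,0,0],20],[[0.705,-0.469,0],[0,0,0],20],[[0.705,-0.469,0],[0,0,0],20]]' | grep finger
python3 -m creep '[[[0.705,-0.469,0],[0,0,0],20],[[0.705,-0.469,0],[0,0,0],20],[[0.705,-0.469,0],[0,0,0],20],[[0.705,-0.469,0],[0,0,0],20]]' | grep finger
python3 -m creep '[[[0.705,-0.469,0],[0,0,0.95],20],[[0.705,-0.469,0],[0,0,0.95],20],[[0.705,-0.469,0],[0,0,0.95],20],[[0.705,-0.469,0],[0,0,0.95],20],[[0.705,-0.469,0],[0,0,0.95],20]]' | grep finger
python3 -m creep '[[[0,0,0],[0,0,0.95],20],[[0,0,0],[0,0,0.95],20],[[0,0,0],[0,0,0.95],20],[[0,0,0],[0,0,0.95],20],[[0,0,0],[0,0,0.95],20]]' | grep finger
python3 - <<'E'
from h import *
st();lg()
to([.512,.390,.036],tool([0,0,-1],[-.052,-1,0]))
E
```

```text
finger_force: 45.7
finger_force: 45.7
finger_force: 45.7
finger_force: 45.7
finger_force: 45.7
finger_force: 45.7
finger_force: 45.7
t 69.65 tcp [0.514  0.3839 0.263 ] q [-0.54  0.46 -0.28  1.46  0.13  1.24 -2.27] F [ 0.5  0.3 -1. ] w 0.0353 g 45.7
[[0.99, 0.138, 0.0], [0.138, -0.99, -0.0], [0.0, 0.0, -1.0]]
shift [-0.008 -0.043  1.513]
turn [ 0.001 -0.     0.381]
```

```bash

python3 -m creep '[[[0,-0.04,0.25],[0,0,0.1],20],[[0,-0.04,0.5],[0,0,0.1],20],[[0,-0.04,0.75],[0,0,0.1],20],[[0,-0.04,1],[0,0,0.1],20],[[0,-0.04,1],[0,0,0.1],20],[[0,-0.04,1],[0,0,0.1],20]]' | grep force
python3 -m creep '[[[0,0,0.15],[0,0,0],20],[[0,0,0.3],[0,0,0],20],[[0,0,0.4],[0,0,0],20],[[0,0,0.46],[0,0,0],20],[[0,0,0.49],[0,0,0],20],[[0,0,0.51],[0,0,0],20],[[0,0,0.51],[0,0,0],20]]' | grep -E 'pos|force'
python3 -m creep '[[[0,0,0.015],[0,0,0],20],[[0,0,0.015],[0,0,0],36],[[0,0,0.015],[0,0,0],42],[[0,0,0.015],[0,0,0],50],[[0,0,0.015],[0,0,0],56],[[0,0,0.015],[0,0,0],56],[[0,0,0.015],[0,0,0],56],[[0,0,-0.1],[0,0,0],56],[[0,0,-0.3],[0,0,0],56],[[0,0,-0.6],[0,0,0],56],[[0,0,-0.9],[0,0,0],56],[[0,0,-1],[0,0,0],56]]' | grep -E 'pos|force'
python3 - <<'E'
from h import *
st();lg()
snap('wrist','w9.png');snap('top','t9.png')
to([.37,.33,.30],tool([0,0,-1],[1,-.052,0]));to([.37,.33,.30],tool([0,0,-1],[0,-1,0]))
E
```

```text
contact_force: [0.8, -0.1, 0.5]
finger_force: 45.6
tool_pos: [0.5131, 0.3924, 0.0378]
contact_force: [-0.5, -0.4, -1.2]
finger_force: 45.7
tool_pos: [0.5135, 0.3931, 0.1918]
contact_force: [0.7, 0.0, 0.4]
finger_force: 0.0
t 71.73 tcp [0.5135 0.3931 0.1918] q [-0.56  0.52 -0.27  1.55  0.15  1.09 -2.34] F [0.7 0.  0.4] w 0.056 g 0.0
[[0.996, 0.092, 0.004], [0.092, -0.996, 0.005], [0.005, -0.004, -1.0]]
shift [-0.991  0.331 -0.729]
turn [ 1.000e-03 -2.100e-02 -2.854e+00]
shift [-0.991  0.331 -0.729]
turn [-0.013 -0.014  0.184]
```

View pics/w9.png

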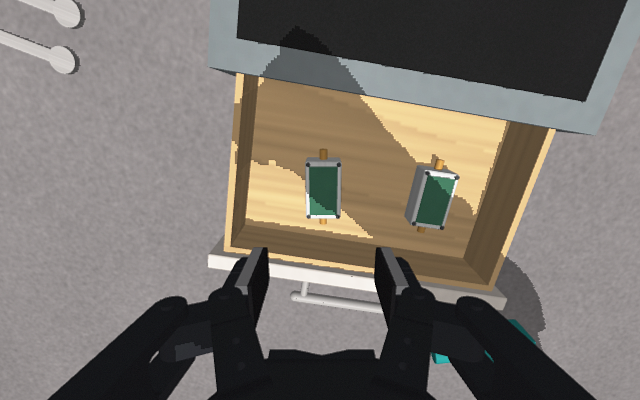

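Both modules lie inside the drawer, at (323,188) and (433,197). Now I re-grip the handle and push the drawer shut.

```bash

python3 -m creep '[[[0,0,-0.3],[0,0,0],56],[[-0.3,0.1,-0.6],[0,0,0],56],[[-0.6,0.2,-0.73],[0,0,0],40],[[-0.85,0.25,-0.73],[0,0,0],26],[[-0.85,0.25,-0.73],[0,0,0],26],[[-0.85,0.25,-0.73],[0,0,0],26]]' | grep finger
python3 -m creep '[[[0,0,0],[0,0,-0.95],26],[[0,0,0],[0,0,-0.95],26],[[0,0,0],[0,0,-0.95],26],[[0,0,0],[0,0,-0.95],26],[[0,0,0],[0,0,-0.95],26]]' | grep finger
python3 -m creep '[[[0,0,0],[0,0,-0.95],26],[[0,0,0],[0,0,-0.95],26],[[0,0,0],[0,0,-0.95],26],[[0,0,0],[0,0,-0.95],26],[[0,0,0],[0,0,-0.95],26]]' | grep finger
python3 -m creep '[[[0,0,0],[0,0,-0.95],26],[[0,0,0],[0,0,-0.95],26],[[0,0,0],[0,0,-0.95],26],[[0,0,0],[0,0,-0.95],26],[[0,0,0],[0,0,-0.95],26]]' | grep finger
python3 - <<'E'
from h import *
st();lg()
for c in('wrist','top','side'):
    s=snap(c,'ha_'+c+'.png')
    for l in ctrl.landmark_of('cab_drawer0_handle',c)[:1]: print(c,l['conf'],(np.array(l['centre'])*[640,400]).astype(int),atz(s,l['centre'][0]*640,l['centre'][1]*400,.062).round(4))
    for l in ctrl.silhouettes('cab_drawer0_handle',c)[:1]:print((np.array(l['extent'])*[640,400,640,400]).astype(int))
to([.385,.350,.10],tool([0,0,-1],[1,-.052,0]))
E
```

```text
finger_force: 0.0
finger_force: 0.0
finger_force: 0.0
finger_force: 0.0
t 73.58 tcp [0.3889 0.3425 0.2956] q [-0.39  0.26 -0.54  1.7   0.14  1.22 -1.02] F [-0.2 -0.8  0.3] w 0.0259 g 0.0
[[0.055, 0.998, -0.0], [0.998, -0.055, 0.001], [0.001, -0.0, -1.0]]
wrist 0.69 [323 162] [0.3926 0.3516 0.062 ]
[317  27 522 265]
top 0.51 [199 202] [0.4938 0.3269 0.062 ]
[146 164 243 240]
side 0.87 [344 295] [0.3886 0.3501 0.062 ]
[228 240 351 357]
shift [ 0.046 -0.028  1.307]
turn [ 0.    -0.002 -0.006]
```

View pics/ha_wrist.png

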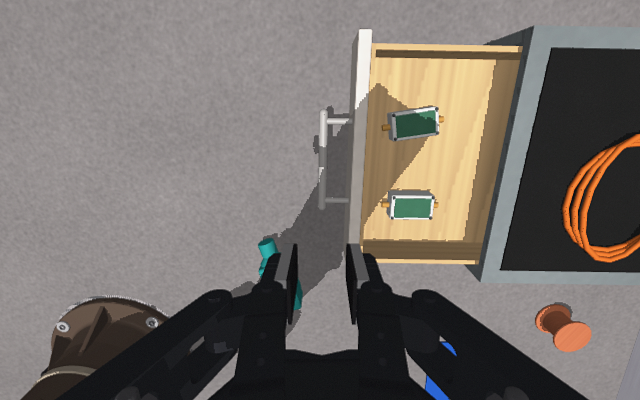

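The bar at column 322 is again centred between the fingers.

```bash

python3 -m creep '[[[0.06,0,0.3],[0,0,0],26],[[0.06,0,0.6],[0,0,0],26],[[0.06,0,0.8],[0,0,0],26],[[0.06,0,1],[0,0,0],26],[[0.06,0,1],[0,0,0],26],[[0.06,0,1],[0,0,0],26]]' | grep -E 'pos|force'
python3 -m creep '[[[0,0,0.2],[0,0,0],26],[[0,0,0.35],[0,0,0],26],[[0,0,0.45],[0,0,0],26],[[0,0,0.55],[0,0,0],26],[[0,0,0.62],[0,0,0],26],[[0,0,0.67],[0,0,0],26],[[0,0,0.67],[0,0,0],26]]' | grep -E 'pos|force'
python3 -m creep '[[[0,0,0],[0,0,0],20],[[0,0,0],[0,0,0],10],[[0,0,0],[0,0,0],0],[[0,0,0],[0,0,0],0],[[0,0,0],[0,0,0],0],[[0,0,0],[0,0,0],0]]' 60 
```

```text
tool_pos: [0.3887, 0.3513, 0.1455]
contact_force: [-1.2, -0.0, 0.9]
finger_force: 0.0
tool_pos: [0.3898, 0.3522, 0.0457]
contact_force: [-0.4, 0.9, -0.1]
finger_force: 0.0
time_s: 75.62
tool_pos: [0.39, 0.3526, 0.0468]
tcp_rot: [-0.0, 0.726, 0.688, 0.001]
contact_force: [-0.3, -1.3, 6.7]
grip_width: 0.0091
finger_force: 58.6
```

```bash

python3 -m creep '[[[0,0.06,0],[0,0,0],0],[[0,0.12,0],[0,0,0],0],[[0,0.2,0],[0,0,0],0],[[0,0.28,0],[0,0,0],0],[[0,0.36,0],[0,0,0],0],[[0,0.44,0],[0,0,0],0],[[0,0.52,0],[0,0,0],0],[[0,0.6,0],[0,0,0],0],[[0,0.68,0],[0,0,0],0],[[0,0.76,0],[0,0,0],0],[[0,0.84,0],[0,0,0],0],[[0,0.92,0],[0,0,0],0],[[0,0.96,0],[0,0,0],0],[[0,0.96,0],[0,0,0],0]]' | grep -E 'pos|force'
python3 -m creep '[[[0,0.03,0],[0,0,0],0],[[0,0.06,0],[0,0,0],0],[[0,0.08,0],[0,0,0],0],[[0,0.08,0],[0,0,0],0]]' | grep -E 'pos|force'
python3 -m creep '[[[0,0.02,0],[0,0,0],0],[[0,0.04,0],[0,0,0],0],[[0,0.04,0],[0,0,0],0]]' | grep -E 'pos|force'
python3 -m creep '[[[0,0.02,0],[0,0,0],0],[[0,0.04,0],[0,0,0],0],[[0,0.04,0],[0,0,0],0]]' | grep -E 'pos|force'
```

```text
tool_pos: [0.5362, 0.3419, 0.0468]
contact_force: [1.1, -7.2, 10.2]
finger_force: 59.1
tool_pos: [0.5471, 0.3412, 0.0468]
contact_force: [0.6, -7.5, 8.7]
finger_force: 59.2
tool_pos: [0.5511, 0.3408, 0.0468]
contact_force: [-5.2, -8.0, 13.5]
finger_force: 59.9
tool_pos: [0.5512, 0.3408, 0.0467]
contact_force: [-24.8, -13.7, 28.0]
finger_force: 61.7
```

```bash

python3 -m creep '[[[0,-0.02,0],[0,0,0],0],[[0,-0.03,0],[0,0,0],8],[[0,-0.03,0],[0,0,0],14],[[0,-0.03,0],[0,0,0],20],[[0,-0.03,0],[0,0,0],24],[[0,-0.03,0],[0,0,0],24],[[0,-0.03,0],[0,0,0],24]]' | grep -E 'pos|force|width'
python3 -m creep '[[[0,-0.03,-0.1],[0,0,0],24],[[0,-0.03,-0.2],[0,0,0],24],[[0,-0.03,-0.4],[0,0,0],24],[[0,-0.03,-0.7],[0,0,0],24],[[0,-0.03,-1],[0,0,0],24],[[0,-0.03,-1],[0,0,0],24],[[0,-0.03,-1],[0,0,0],24]]' | grep -E 'force'
python3 -m creep '[[[0,-0.3,-0.6],[0,0,0],60],[[-0.3,-0.5,-0.9],[0,0,0],60],[[-0.3,-0.5,-0.9],[0,0,0],60],[[-0.3,-0.5,-0.9],[0,0,0],60],[[-0.3,-0.5,-0.9],[0,0,0],60]]' | grep -E 'force'
python3 - <<'E'
from h import *
st()
for c in('top','side'):
    s=snap(c,'e_'+c+'.png')
    for l in ctrl.landmark_of('cab_drawer0_handle',c)[:1]: print(c,l['conf'],atz(s,l['centre'][0]*640,l['centre'][1]*400,.062).round(4))
a=cv2.imread('pics/e_top.png')[80:230,140:460];b=cv2.imread('pics/e_side.png')[130:330,180:480]
cv2.imwrite('pics/e.png',np.vstack([cv2.resize(a,(640,300)),cv2.resize(b,(640,300))[:, :]]))
E
```

```text
tool_pos: [0.5529, 0.3433, 0.0458]
contact_force: [-0.1, -0.5, 2.7]
grip_width: 0.0238
finger_force: 1.1
contact_force: [0.1, -0.5, -1.0]
finger_force: 0.0
contact_force: [1.9, 0.7, 1.0]
finger_force: 0.0
t 79.2 tcp [0.4689 0.3025 0.3371] q [-0.27  0.3  -0.53  1.54  0.16  1.33 -0.87] F [1.9 0.7 1. ] w 0.06 g 0.0
[[0.052, 0.999, 0.007], [0.999, -0.052, 0.004], [0.005, 0.007, -1.0]]
top 0.66 [0.5493 0.3322 0.062 ]
side 0.94 [0.5484 0.3392 0.062 ]
```

View pics/e.png

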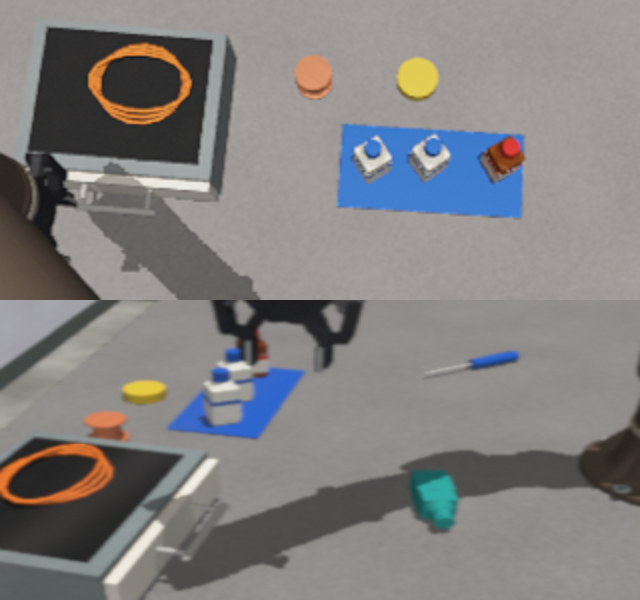

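All three bottles stand on the mat, at (372,158), (430,157) and (503,157) in the upper half. The drawer front lies against the cabinet, and the spool, tin and screwdriver have not moved. I'll push the handle once with closed fingers to make sure the drawer is fully shut.

```bash

python3 -m creep '[[[0.25,0.13,0.3],[0,0,0],0],[[0.25,0.13,0.6],[0,0,0],0],[[0.25,0.13,0.95],[0,0,0],0],[[0.25,0.13,0.95],[0,0,0],0],[[0.25,0.13,0.95],[0,0,0],0],[[0.25,0.13,0.95],[0,0,0],0]]' | grep -E 'pos|force'
python3 -m creep '[[[0,0,0.25],[0,0,0],0],[[0,0,0.5],[0,0,0],0],[[0,0,0.75],[0,0,0],0],[[0,0,0.95],[0,0,0],0],[[0,0,0.95],[0,0,0],0],[[0,0,0.95],[0,0,0],0]]' | grep -E 'pos|force'
```

```text
tool_pos: [0.4912, 0.3379, 0.1857]
contact_force: [0.1, -0.3, 0.9]
finger_force: 0.0
tool_pos: [0.4928, 0.3392, 0.0466]
contact_force: [-0.0, 0.2, 0.5]
finger_force: 0.0
```

```bash

python3 -m creep '[[[0,0.06,0],[0,0,0],0],[[0,0.12,0],[0,0,0],0],[[0,0.18,0],[0,0,0],0],[[0,0.22,0],[0,0,0],0],[[0,0.25,0],[0,0,0],0],[[0,0.25,0],[0,0,0],0]]' | grep -E 'pos|force'
python3 -m creep '[[[0,0.02,0],[0,0,0],0],[[0,0.04,0],[0,0,0],0],[[0,0.04,0],[0,0,0],0]]' | grep -E 'pos|force'
python3 -m creep '[[[0,0.02,0],[0,0,0],0],[[0,0.04,0],[0,0,0],0],[[0,0.04,0],[0,0,0],0]]' | grep -E 'pos|force'
```

```text
tool_pos: [0.5308, 0.3367, 0.046]
contact_force: [-0.3, -0.0, 0.8]
finger_force: 0.0
tool_pos: [0.5318, 0.3369, 0.0453]
contact_force: [-12.2, -1.9, 9.0]
finger_force: 6.3
tool_pos: [0.5322, 0.3368, 0.0452]
contact_force: [-30.2, -4.8, 23.0]
finger_force: 15.7
```

Hard contact: the drawer is fully shut. I back off, lift away, check once more and hand in.

```bash

python3 -m creep '[[[0,-0.1,0],[0,0,0],0],[[0,-0.3,0],[0,0,0],0],[[0,-0.5,-0.1],[0,0,0],0],[[0,-0.5,-0.5],[0,0,0],0],[[0,-0.5,-1],[0,0,0],0],[[0,-0.5,-1],[0,0,0],0],[[0,-0.5,-1],[0,0,0],0],[[0,-0.5,-1],[0,0,0],0],[[0,-0.5,-1],[0,0,0],0],[[0,-0.5,-1],[0,0,0],0]]' | grep -E 'pos|force'
python3 - <<'E'
from h import *
s=snap('top','f.png')
for n in('flux_amber','flux_white1','module1'):
    for l in ctrl.spot_in(n,'top')[:4]: print(n,round(l['conf'],2),(np.array(l['extent'])*[640,400,640,400]).astype(int))
print(ctrl.hand_in())
E
```

```text
tool_pos: [0.4664, 0.3394, 0.1944]
contact_force: [0.6, 0.2, 0.3]
finger_force: 0.0
flux_amber 0.77 [383 151 402 171]
flux_white1 0.86 [235 256 272 271]
flux_white1 0.85 [318 148 337 172]
flux_white1 0.63 [347 144 368 170]
the job is handed in; nothing more can be done
None
```

The job is done and handed in: the amber bottle was held upside down for about 2.7 s, all three bottles stand on the mat, and both modules are in the fully shut drawer; the spool, tin and screwdriver looked unmoved in the last pictures (no verdict came back).

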